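# Isolate the test bench: unclip the pinch-catch cover and throw the lever

### The arm

A 6-joint arm with a two-finger parallel gripper is mounted at the origin on the work surface. World frame = base frame: x ahead of the robot, y to its left, z up, the work surface at z = 0. Lengths are in m, angles in rad, forces in N, time in s.
With the tool pointing down it reaches from about 0.25 to 0.775 m from the base axis. Payload 4 kg.
Tool frame: the origin (TCP) lies midway between the tips of the shut fingers; the grasp point (between the pads) lies 19 mm behind it; y points along the fingers, x is the direction in which the jaws open and shut, and the axes are right-handed (so a half turn about y gives the same grasp; the last joint's range is limited). The gripper opens to 94 mm and grips with 3 to 60 N. Pads are 16 mm wide; open, the fingers measure 119 mm over their backs; the gripper's body (75 mm by 177 mm) begins 78 mm behind the grasp point.
Start: joints at [-1.255, 0.087, 1.371, -0, 1.684, -0.103], TCP at [0.224, -0.502, 0.179] pointing down, gripper open.
Joint ranges: [-3.1, 3.1], [-0.76, 2.03], [0.27, 2.55], [-1.08, 4.22], [0.17, 2.65], [-2.57, 2.57]. Speed limits (rad/s): [2.79, 2.79, 3.14, 3.14, 3.14, 3.14].

### API

Orientations are given as [roll, pitch, yaw] about the fixed x, y, z axes, in that order (R = Rz(yaw) Ry(pitch) Rx(roll)).
In Python, from bench import robot gives the robot as it stands.
- The arm moves only by the shell command python3 -m creep 'ROWS'. ROWS is JSON, a list of rows, each a list of 7 numbers: the shift along the tool's x, y, z in mm, then the turn, a rotation vector about the tool's x, y, z in degrees, then the closure in counts, from 0 (fully open) to 255 (shut). A call has 1 to 5 rows; each row is the pose to reach, as a shift and turn from the pose commanded when the call began, along the tool's axes at that moment; what a row does not reach only later rows make up. A row lasts 1/8 s, in which the tool goes at most 62.5 mm and 10.7 degrees, less where a joint would pass 70% of its speed; a pose out of reach is approached as far as the arm can. A call with a gripper value outside its range is refused whole. The fingers move at their own pace and stop on an object; the grip force is fixed at half the most. Time passes only in rows, so rows that repeat a pose let the fingers close. It gives the time, the measured TCP pose, the force and the opening at its end, in the units of the state.
- robot.get_obs(): the state, without advancing time (a new reading comes with each control period).
- robot.snapshot(name): name is "scene" or "top" or "wrist"; returns a dict with "color" (480x640x3 uint8, blue, green, red), "fx", "fy", "cx", "cy" (pixels), "world_from_camera" (4x4, takes a point from camera to world coordinates); the wrist camera has in their place "mount" (4x4, takes a point from camera to tool coordinates, whose origin is the TCP and whose axes are the tool frame's). Camera axes: x right, y down, z forward; pixel columns grow to the right and rows downward; lengths in m; the calibration is good to about 2 mm. A picture is of the moment at which its call begins: read the wrist's pose just before it. There is no depth.
- robot.close_job(): hands the job in, once; it reports no verdict.
Trained networks look in the newest picture that a camera, given by its name, has taken for a name from the list of things; names that differ only in an ending like _2 or _b are one class to them, and where a whole thing is asked for, a point or a joint stands for the part that bears it (a point fixed in the world has none). Each returns a list of dicts, best first, with "p" (0 to 1); they miss things now and then, are a little off and sometimes report something else, mostly with a low value. They report only what shows in the picture. A call takes as long as a camera call. They do not tell look-alikes from the thing itself.
- robot.spot_in(name, camera): "point" ([x, y, z] in m, in world coordinates, good to about 4 mm: the middle of the surface that is visible of it).
- robot.landmark_of(name, camera): "point" ([x, y, z] in m, in world coordinates, good to about 4 mm: a listed point, or the origin of a listed thing).
The state is a dict: "time": time; "joint_positions": joint angles; "qvel": joint speeds; "joint_torque": joint torques, N m; "tool_pos": TCP position; "ee_rot": TCP orientation; "wrist_force": force on the tool from outside, world axes, zero at the start; "wrist_torque": the same for the moment, N m; "width": finger opening in m.
Only numpy, scipy, OpenCV 4.12 (cv2) and the standard library are available. Lean on these libraries where they do the work, as an engineer would, in place of code of your own. Each camera call takes 0.05 s, during which the arm holds its last target.

### The job

Make the battery test bench dead: pinch the two spring buttons on the isolator box's cover together to free its catches, lift the cover off and set it down gently in the metal tray, lying flat and right way up - place it, do not drop it. Then swing the lever under it all the way over from right to left (as seen facing the slope from its low side), let go of everything, and leave the meter, the wrench and the jar where they are.

Things in the scene. Friction and masses are not known exactly. Their poses are not given: they have to be found in the camera images.
- isolator: Grey painted box fixed to the bench, 168 wide (y) x 170 deep (x), 75 high in front, 160 at the back (mm). Origin: centre of underside; x level, from the low front to the high back; y left as seen from the low side; z up. Its top face slopes 30 degrees, rising towards +x: up the slope is s = (cos30, 0, sin30), out of the face n = (-sin30, 0, cos30) in this frame. Side rims 5 mm proud at y = +-72.
- face_centre (a point): Centre of the sloping face, 115 mm above the bench, level with the ledge on which the cover lies; axes as the isolator's (not sloped). Below it, under the cover, is a well 92 mm (s) x 120 mm (y), 50 mm deep, which holds the lever.
- keeper_up (a point): Middle of the top of the upper dark steel keeper at the face's upper end, 48 mm wide (y); a like one stands at the lower end. Each spans 58 to 72 mm from the face centre along s and is 19 mm high along n. Its lip, 13 to 19 mm above the face, overhangs the end of the cover's catch tongue by 5 mm.
- cover: Loose grey plastic cover, 0.24 to 0.33 kg, caught on the sloping face with 1.5 to 2 mm of play. Plate 110 (x) x 140 (y) x 6 mm with a central block 26 x 44 mm, 40 mm high, and a black button paddle on each side of it along x. Origin: centre of the plate's underside; z out of the plate; x up the slope while mounted (it starts tilted 30 degrees). Free it by pinching both paddles in, then pulling out along z.
- pad_up (a point): Middle of the outer face of the upper paddle (towards +x of the cover), 32 mm from the cover's origin along x and 34 mm above its underside. Paddles are 42 mm wide (y), rise from 7 to 46 mm above the underside, and are 64 mm apart over their outer faces at rest, 48 mm fully in. Pinch along the cover's x with the tool square to the plate. Axes as the cover's.
- pad_low (a point): The same on the lower paddle (-x of the cover). Each spring pushes back with 4 N at first, 12 N fully in; about 20 N of grip takes both fully in and carries the cover. A tongue is sure to be clear once its button is 7 mm in. If the pinch is off centre one tongue can stay caught: centre it again.
- tongue_up (a point): Outer end of the steel catch tongue of the upper paddle, 63 mm from the cover's origin along x (a like one at -x), 30 mm wide (y), lying 6.5 to 11.5 mm above the underside from the paddle outwards. It moves with its button. Fingertips must stay above it, more than 12 mm above the underside.
- button_up (a joint): Travel of the upper button paddle (at +x of the cover), m: 0 = out (catch engaged), 0.008 = fully in.
- button_low (a joint): Travel of the lower button paddle (at -x of the cover), m: 0 = out (catch engaged), 0.008 = fully in.
- lever (a joint): Angle of the isolator lever, rad: starts at 0 to 0.2 (leaning right, to -y of the isolator), 2.094 = stop on the left (leaning 60 degrees to +y); 1.047 is square to the face. Stiff: about 2 N at its knob moves it, and it stays where it is left. It can only move when the cover is off.
- lever_pivot (a point): The lever's hinge, in the well 42 mm below the face centre along -n. The hinge axis runs along s; the lever swings in the plane of y and n. Axes as the isolator's.
- lever_grip (a point): Centre of the black ball knob, 24 mm in diameter, at the end of the lever, 46 mm from the pivot; the steel lever below it is 14 mm wide along s, 12 mm thick. The knob can be pinched along s with the tool square to the face; the ball turns between the fingers as the lever swings.
- tray: Open aluminium tray, fixed, 220 mm (x) by 240 mm (y), walls 4 mm thick and 22 mm high. Origin: centre of its underside, on the bench; z up.
- tray_in (a point): Centre of the tray's inner floor, 4 mm above the bench; axes as the tray's.
- meter: Bystander: grey handheld tester lying flat, 190 x 88 x 40 mm; origin centre of underside.
- wrench: Bystander: steel spanner 200 mm long lying flat; origin at the underside.
- grease_jar: Bystander: white jar with a black lid, 68 mm diameter, 75 mm high; origin centre of underside.
Mind the look-alikes: they are no part of the job. Several things have the shape of the isolator; the one meant has the colours described above. Leave any turquoise look-alike of the cover alone.

How it is judged:
On the way, in this order (a step that is already met when the one before it is completed fails the run):
1. both buttons are pinched in together by the fingers (value of joint each of button_up, button_low above 0.0045 m and contact force between the fingers and cover above 1 N), for 0.1 s.
2. the cover is lifted clear of the isolator box (distance between cover and face_centre above 0.05 m), for 0.1 s.
3. the cover stands on the tray's floor while the fingers still hold it (contact force between cover and tray above 0.3 N and contact force between the fingers and cover above 0.5 N and z of cover in the frame of tray_in below 0.012 m and angle between cover's own z axis and vertical below 0.2 rad and horizontal distance between cover and tray_in below 0.08 m), for 0.02 s.
4. the lever is swung over to the left with the cover lying in the tray (value of joint lever above 1.9 rad and z of cover in the frame of tray_in below 0.006 m), for 0.1 s.
At the end, for the whole second after the job is handed in: The lever is over to the left, within 11 degrees of its stop (above 1.9 rad of 2.094); the cover lies at rest flat on the tray's floor, right way up (within 3.4 degrees, 6 mm of the floor, its centre within 80 mm of the tray's), released (all of step 4 and z of cover in the frame of tray_in above -0.006 m and angle between cover's own z axis and vertical below 0.06 rad and horizontal distance between cover and tray_in below 0.08 m and linear speed of cover below 0.02 m/s and contact force between cover and tray above 0.5 N); the robot touches nothing.
It fails at once if a bystander is pushed more than 25 mm from its place (distance of any of meter, wrench, grease_jar from where it was at the start of the episode above 0.025 m).
It fails at once if the cover is slammed into the tray (more than 60 N) (contact force between cover and tray above 60 N).
It also fails if it takes over 67 s, if anything falls off the work surface, if the arm or the gripper's body presses on something with over 40 N, if the wrist force passes 120 N, or if a joint passes its speed limit or range.

## Working session

There is one attempt and no reset: what is moved stays moved. The work goes in short steps, Python scripts to look and compute and a shell command to move; the robot and the scene stay as the last step left them, time stands still between calls to the robot, and variables do not carry over. Pictures are saved under pics/ and viewed, and the job is handed in when it is done.

```bash
ls -la; mkdir -p pics
python3 - <<'E'
from bench import robot
import cv2
o=robot.get_obs(); print(o)
for c in("scene","top","wrist"):
    s=robot.snapshot(c); cv2.imwrite(f"pics/{c}0.png",s["color"])
    print(c,s["fx"],s["cx"],s.get("world_from_camera",s.get("mount")))
    for n in("isolator","cover","tray","meter","wrench","grease_jar"):
        for d in robot.landmark_of(n,c)[:4]: print(n,[round(v,3) for v in d["point"]],round(d["p"],2))
    for n in("face_centre","keeper_up","pad_up","pad_low","tray_in"):
        for d in robot.landmark_of(n,c)[:4]: print(n,[round(v,3) for v in d["point"]],round(d["p"],2))
E
```

```text
total 12
drwxr-xr-x  3 agent agent 4096 Dec  6 12:32 .
drwxr-xr-x 23 root  root  4096 Dec  6 12:32 ..
drwxr-xr-x  2 agent agent 4096 Dec  6 12:32 pics
{'time': 0.0, 'joint_positions': array([-1.25509936e+00,  8.79436527e-02,  1.37224081e+00, -3.66522087e-05,
        1.68359030e+00, -1.03084726e-01]), 'qvel': array([-1.69767732e-03,  1.05615422e-03, -8.44078254e-04,  6.74488309e-05,
        2.17422748e-03, -6.27868332e-04]), 'joint_torque': array([-5.51946250e-04, -3.40180421e+01, -3.02427578e+01,  7.15322443e-02,
        3.27354600e-02, -1.69367786e-04]), 'tool_pos': array([ 0.22345864, -0.50189888,  0.17781726]), 'ee_rot': array([-1.57060802,  0.00217427, -1.15201851]), 'wrist_force': array([-0.05763273,  0.8172525 ,  0.22516855]), 'wrist_torque': array([-0.01587364, -0.04382606, -0.01258484]), 'width': 0.0937640596137941}
scene 622.6700721110101 311.92286737155075 [[ 0.82701815  0.36418339 -0.42826561  1.06671561]
 [ 0.56201178 -0.51722755  0.64545985 -0.73845264]
 [ 0.01355499 -0.77449733 -0.63243193  0.93968636]
 [ 0.          0.          0.          1.        ]]
isolator [0.538,
[... 1040 characters left out ...]
ch [0.727, 0.241, 0.001] 0.87
grease_jar [0.732, -0.233, -0.003] 0.92
face_centre [0.528, 0.434, 0.115] 0.94
face_centre [0.55, 0.18, 0.16] 0.36
keeper_up [0.57, 0.44, 0.17] 0.95
keeper_up [0.587, 0.183, 0.163] 0.84
pad_up [0.316, 0.225, 0.013] 0.64
pad_up [0.551, 0.174, 0.163] 0.58
pad_low [0.493, 0.168, 0.131] 0.81
pad_low [0.253, 0.257, 0.01] 0.61
tray_in [0.458, -0.187, 0.005] 0.56
wrist 395.1932559166397 320.74875497383607 [[ 9.99999515e-01  9.32608445e-04  3.16174067e-04  3.21305917e-04]
 [-6.38495040e-05 -2.58990466e-01  9.65879876e-01 -2.06285418e-01]
 [ 9.82673798e-04 -9.65879428e-01 -2.58990281e-01  7.43617674e-02]
 [ 0.00000000e+00  0.00000000e+00  0.00000000e+00  1.00000000e+00]]
```

View pics/scene0.png

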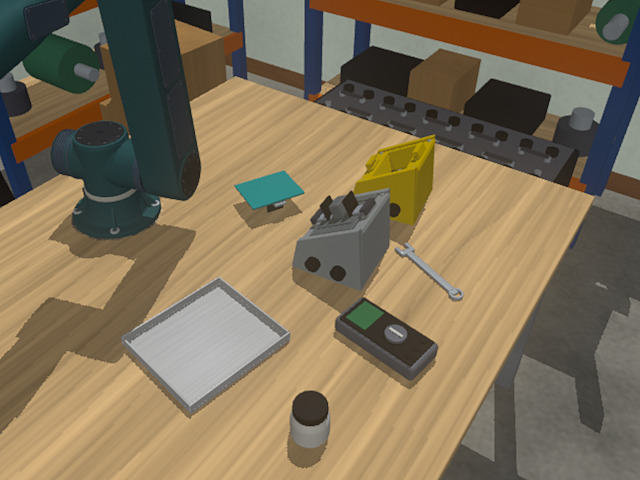

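View pics/top0.png

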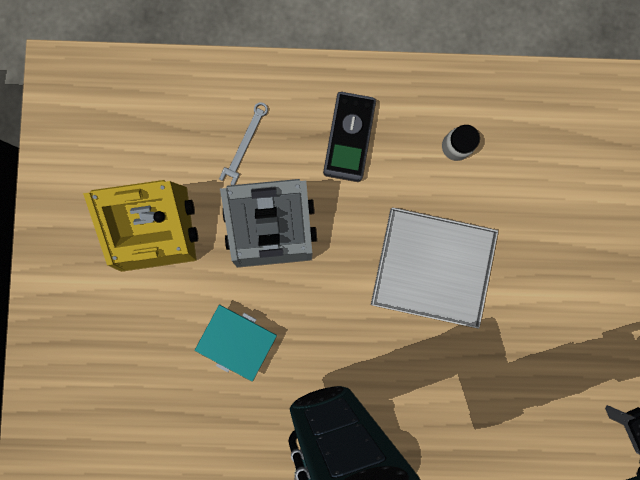

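```bash
cat > h.py <<'E'
import numpy as np, cv2
from bench import robot
from scipy.spatial.transform import Rotation as Ro
def pose():
    o=robot.get_obs(); return np.array(o["tool_pos"]),Ro.from_euler("xyz",o["ee_rot"]).as_matrix()
def row(p,R):
    p0,R0=pose(); d=R0.T@(np.array(p)-p0)*1000; r=Ro.from_matrix(R0.T@R).as_rotvec(degrees=True)
    print("shift",d.round(1),"turn",r.round(2),"|d|",np.linalg.norm(d).round(),"|r|",np.linalg.norm(r).round(1))
def frame(yaw,tilt=30):
    # isolator-yaw; returns s,y,n
    c=Ro.from_euler("z",yaw,degrees=True).as_matrix()
    t=np.radians(tilt)
    return c@[np.cos(t),0,np.sin(t)],c@[0,1,0],c@[-np.sin(t),0,np.cos(t)]
def toolR(yaw,tilt=30,sgn=1):
    s,y,n=frame(yaw,tilt); x=sgn*s; return np.stack([x,-n,np.cross(x,-n)],1)
def shot(c,name):
    p,R=pose(); s=robot.snapshot(c); cv2.imwrite("pics/"+name,s["color"])
    if c=="wrist":
        T=np.eye(4);T[:3,:3]=R;T[:3,3]=p; s["world_from_camera"]=T@s["mount"]
    return s
def ray(s,uv,z):
    W=np.array(s["world_from_camera"]); d=W[:3,:3]@[(uv[0]-s["cx"])/s["fx"],(uv[1]-s["cy"])/s["fy"],1]
    return W[:3,3]+d*(z-W[2,3])/d[2]
def proj(s,P):
    W=np.array(s["world_from_camera"]); q=W[:3,:3].T@(np.array(P)-W[:3,3]); return np.array([s["fx"]*q[0]/q[2]+s["cx"],s["fy"]*q[1]/q[2]+s["cy"]])
def st():
    o=robot.get_obs(); print("t",round(o["time"],2),"tcp",o["tool_pos"].round(4),"F",o["wrist_force"].round(1),"w",round(o["width"],4),"q",o["joint_positions"].round(2))
E
python3 - <<'E'
from h import *
s=shot("top","top1.png"); im=s["color"]
cv2.imwrite("pics/crop1.png",cv2.resize(im[165:285,205:335],None,fx=6,fy=5*1.0,interpolation=cv2.INTER_CUBIC)[:600,:800])
cv2.imwrite("pics/crop2.png",cv2.resize(im[195:340,360:510],None,fx=4,fy=4,interpolation=cv2.INTER_CUBIC))
E
```

```text
(no output)
```

View pics/crop1.png

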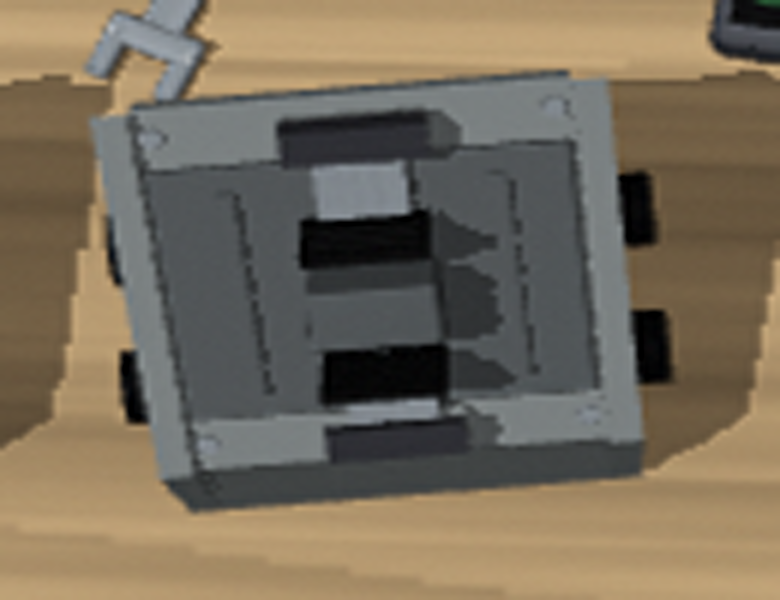

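View pics/crop2.png

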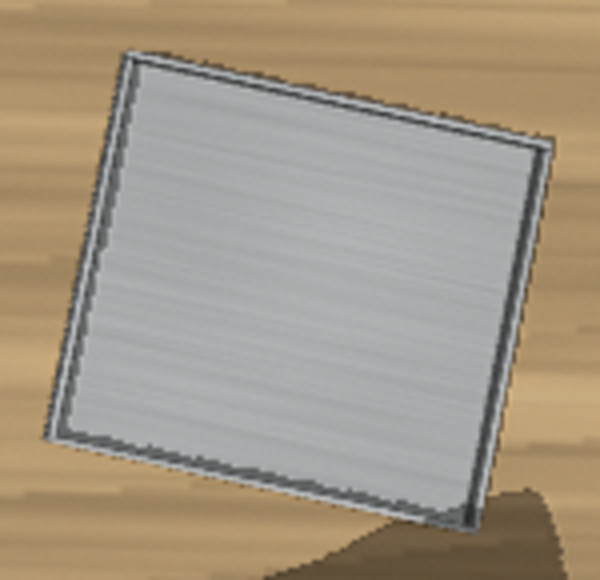

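Run:
```python
from h import *
from scipy.optimize import least_squares
s=shot("top","top2.png")
uv=np.array([[230.5,192.6],[297.7,186],[239.5,254],[303.8,248]])
sg=[(1,1),(1,-1),(-1,1),(-1,-1)]
def f(v):
    S,Y,N=frame(v[2]); c=np.array([v[0],v[1],.115])
    return np.concatenate([proj(s,c+a*v[3]*S+b*v[4]*Y)-u for (a,b),u in zip(sg,uv)])
r=least_squares(f,[.53,.18,4,.06,.06],x_scale=[.01,.01,1,.01,.01]); print(r.x.round(4),f(r.x).round(2))
# tray corners outer top z=.022
t=[ray(s,(360+a/4,195+b/4),.022) for a,b in[(126,53),(553,142),(476,527),(46,438)]]
t=np.array(t); print(t.round(3),t.mean(0),np.degrees(np.arctan2(*(t[0]-t[3])[[1,0]])),np.degrees(np.arctan2(*(t[0]-t[1])[[0,1]])))
yaw=r.x[2]; S,Y,N=frame(yaw); c=np.array([r.x[0],r.x[1],.115])
print("up",c+.05*S)
row(c+.14*N,toolR(yaw))
```

```text
[0.5363 0.1743 7.1803 0.0684 0.0664] [-0.22 -0.09  0.22  0.1   0.23  0.09 -0.24 -0.11]
[[ 0.582 -0.091  0.022]
 [ 0.539 -0.327  0.022]
 [ 0.328 -0.286  0.022]
 [ 0.37  -0.051  0.022]] [ 0.45450769 -0.18865197  0.022     ] -10.695140454720228 10.162152718656786
up [0.57922016 0.17973221 0.14      ]
shift [-511.5  -57.3  493.8] turn [ 19.14 -71.41 -25.77] |d| 713.0 |r| 78.3
```

```bash
python3 -m creep '[[-15,-55,12,1.5,-6,-2,38],[-45,-95,42,3,-12,-4.5,38],[-82,-125,78,5,-18,-6.5,38],[-122,-145,115,7,-24,-9,38],[-164,-150,155,8.5,-31,-11,38]]'
python3 - <<'E'
from h import *
c=np.array([.5363,.1743,.115]);S,Y,N=frame(7.2)
st();row(c+.14*N,toolR(7.2))
E
```

```text
time: 2.52
tool_pos: [0.299, -0.2885, 0.3313]
ee_rot: [-1.481, -0.227, -0.615]
wrist_force: [-0.3, 1.5, 0.6]
width: 0.0798
t 2.52 tcp [ 0.299  -0.2885  0.3313] F [-0.3  1.5  0.6] w 0.0798 q [-1.07 -0.36  1.49  0.19  1.85 -0.4 ]
shift [-143.2  106.3  459.9] turn [ 10.69 -40.26 -14.37] |d| 493.0 |r| 44.1
```

```bash
python3 -m creep '[[-17,5,56,1.3,-5,-1.8,38],[-34,12,112,2.7,-10,-3.6,38],[-52,22,168,4,-15,-5.4,38],[-70,34,222,5.3,-20,-7.2,38],[-88,48,275,6.7,-25,-9,38]]'
python3 - <<'E'
from h import *
c=np.array([.5363,.1743,.115]);S,Y,N=frame(7.2)
st();row(c+.14*N,toolR(7.2))
E
```

```text
time: 3.15
tool_pos: [0.3942, -0.0144, 0.2881]
ee_rot: [-1.503, -0.42, -0.172]
wrist_force: [1.3, -0.1, -0.1]
width: 0.08
t 3.15 tcp [ 0.3942 -0.0144  0.2881] F [ 1.3 -0.1 -0.1] w 0.08 q [-0.3  -0.63  1.77  0.12  1.59 -0.11]
shift [ 16.1  76.7 184.9] turn [  3.88 -15.38  -5.35] |d| 201.0 |r| 16.7
```

```bash
python3 -m creep '[[4,10,55,1.3,-5,-1.8,38],[8,25,105,2.6,-10,-3.6,38],[12,50,150,3.5,-14,-5,38],[16,76,185,3.9,-15.4,-5.4,38],[16,76,185,3.9,-15.4,-5.4,38]]'
python3 - <<'E'
from h import *
c=np.array([.5363,.1743,.115]);S,Y,N=frame(7.2)
st();row(c+.14*N,toolR(7.2))
s=shot("wrist","w1.png")
for n in("cover","pad_up","pad_low","keeper_up","tongue_up","face_centre"):
    for d in robot.landmark_of(n,"wrist")[:2]: print(n,np.round(d["point"],4),round(d["p"],2))
print({k:proj(s,c+v[0]*S+v[1]*Y+v[2]*N).round(0) for k,v in dict(padu=(.032,0,.046),padl=(-.032,0,.046),ku=(.065,0,.019),kl=(-.065,0,.019),kuL=(.058,.024,.019),kuR=(.058,-.024,.019),klL=(-.058,.024,.019),klR=(-.058,-.024,.019)).items()})
E
```

```text
time: 3.78
tool_pos: [0.4652, 0.1657, 0.2329]
ee_rot: [-1.57, -0.515, 0.128]
wrist_force: [-0.1, 0.1, -0.0]
width: 0.0803
t 3.77 tcp [0.4652 0.1657 0.2329] F [-0.1  0.1 -0. ] w 0.0803 q [ 0.29 -0.46  1.82 -0.08  1.27  0.16]
shift [ 3.1 -2.1 -0.4] turn [-0.11  0.11 -0.49] |d| 4.0 |r| 0.5
cover [0.5389 0.1774 0.1133] 0.93
pad_up [0.5496 0.1788 0.1596] 0.93
pad_up [ 0.7297 -0.2342 -0.0024] 0.57
pad_low [0.4903 0.1726 0.1309] 0.95
keeper_up [0.5823 0.1805 0.1669] 0.9
tongue_up [0.5897 0.186  0.1547] 0.69
tongue_up [0.3407 0.2167 0.0368] 0.67
{'padu': array([367., 236.]), 'padl': array([285., 236.]), 'ku': array([403., 229.]), 'kl': array([249., 228.]), 'kuL': array([396., 201.]), 'kuR': array([393., 256.]), 'klL': array([256., 200.]), 'klR': array([258., 255.])}
```

View pics/w1.png

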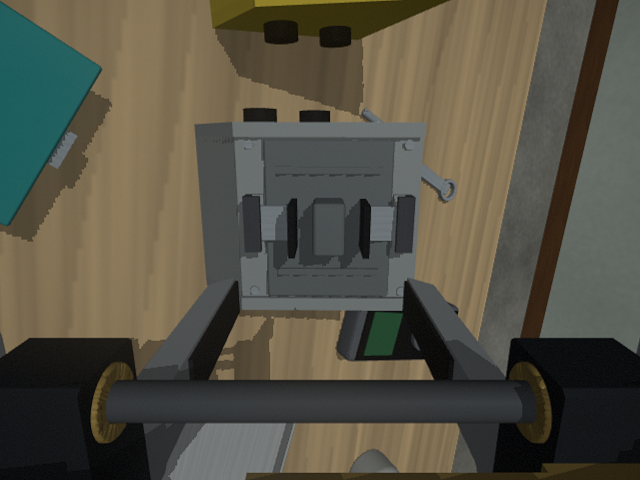

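Run:
```python
from h import *
from scipy.optimize import least_squares
s=shot("wrist","w2.png")
im=s["color"]; cv2.imwrite("pics/c3.png",cv2.resize(im[110:320,220:440],None,fx=3.6,fy=2.8,interpolation=cv2.INTER_CUBIC))
uv=np.array([[408,147],[400,290],[247,146],[254,291],[405,223],[251,223]],float)
P=[(.0684,.0664,0),(.0684,-.0664,0),(-.0684,.0664,0),(-.0684,-.0664,0),(.065,0,.019),(-.065,0,.019)]
def f(v):
    S,Y,N=frame(v[2]); c=np.array([v[0],v[1],.115])
    return np.concatenate([proj(s,c+a*S+b*Y+d*N)-u for (a,b,d),u in zip(P,uv)])
r=least_squares(f,[.53,.18,4],x_scale=[.01,.01,1]); print(r.x.round(4),f(r.x).round(1))
```

```text
[0.5435 0.1732 6.8917] [-1.2 -1.5 -1.2 -0.8  1.5 -0.7  0.9 -1.9 -2.   2.3  1.1  2.1]
```

View pics/c3.png

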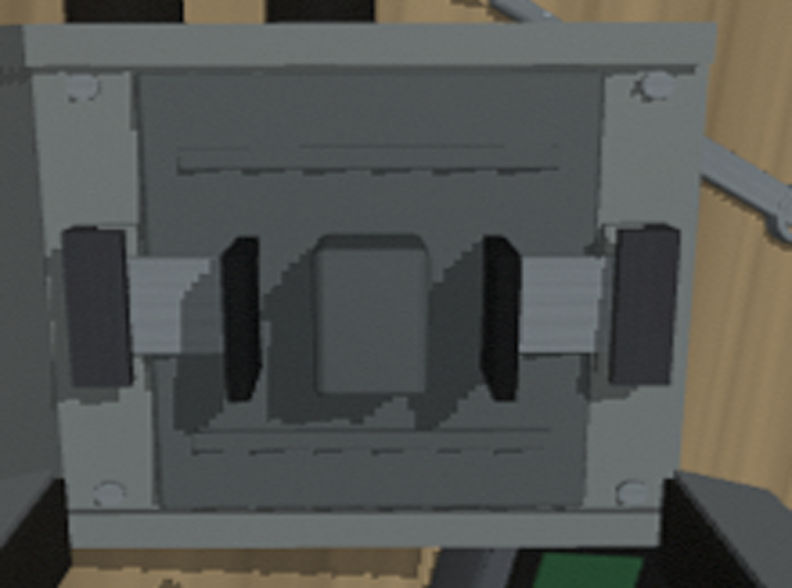

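Run:
```python
from h import *
from scipy.optimize import least_squares
s=shot("wrist","w3.png")
uv=np.array([[402.2,140.7],[395.6,286],[243.1,140.7],[250,286],[398.9,219.3],[247.2,219.3]],float)
P=[(.0684,.0664,0),(.0684,-.0664,0),(-.0684,.0664,0),(-.0684,-.0664,0),(.065,0,.019),(-.065,0,.019)]
def f(v):
    S,Y,N=frame(v[2]); c=np.array([v[0],v[1],v[3]])
    return np.concatenate([proj(s,c+a*S+b*Y+d*N)-u for (a,b,d),u in zip(P,uv)])
r=least_squares(f,[.53,.18,4,.11],x_scale=[.01,.01,1,.01]); print(r.x.round(4),f(r.x).round(1))
g=lambda v:f([*v,.115])
r=least_squares(g,[.53,.18,4],x_scale=[.01,.01,1]); print(r.x.round(4),g(r.x).round(1))
c=np.array([.5365,.176,.115]);S,Y,N=frame(7.2)
row(c+.06*N,toolR(7.2))
```

```text
[0.5387 0.1772 6.9915 0.1139] [ 0.4 -0.6 -0.5 -0.7  0.1 -0.6  0.3 -0.7  0.   1.2 -0.3  1.2]
[0.5381 0.1773 6.9981] [ 0.7 -0.8 -0.2 -0.4 -0.1 -0.8  0.1 -0.4  0.4  1.3 -0.6  1.3]
shift [ 0.3 81.3  4. ] turn [ 0.   -0.21 -0.06] |d| 81.0 |r| 0.2
```

```bash
python3 -m creep '[[1,40,3,0,-0.2,0,38],[1,81,4.5,0,-0.2,0,38],[1,81,4.5,0,-0.2,0,38]]'
python3 - <<'E'
from h import *
c=np.array([.5373,.1765,.115]);S,Y,N=frame(7.1)
s=shot("wrist","w4.png")
st();row(c+.06*N,toolR(7.1));row(c+.018*N,toolR(7.1))
cv2.imwrite("pics/c4.png",cv2.resize(s["color"][150:400,200:440],None,fx=3.2,fy=2.4))
E
```

```text
time: 4.6
tool_pos: [0.5052, 0.1725, 0.1622]
ee_rot: [-1.572, -0.513, 0.127]
wrist_force: [-0.7, 0.5, -0.4]
width: 0.08
t 4.65 tcp [0.5062 0.1729 0.1653] F [-0.5 -0.6  1.3] w 0.0799 q [ 0.28 -0.35  1.88 -0.08  1.1   0.17]
shift [ 2.  -0.8 -0.3] turn [-0.03  0.13 -0.32] |d| 2.0 |r| 0.3
shift [ 2.2 41.2 -0.3] turn [-0.03  0.13 -0.32] |d| 41.0 |r| 0.3
```

View pics/w4.png

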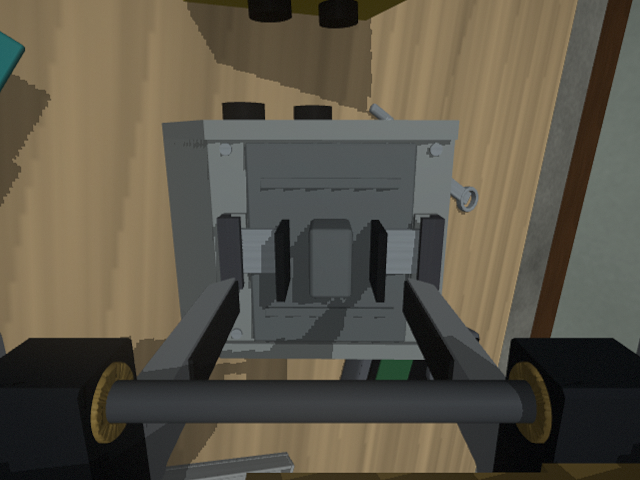

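View pics/c4.png

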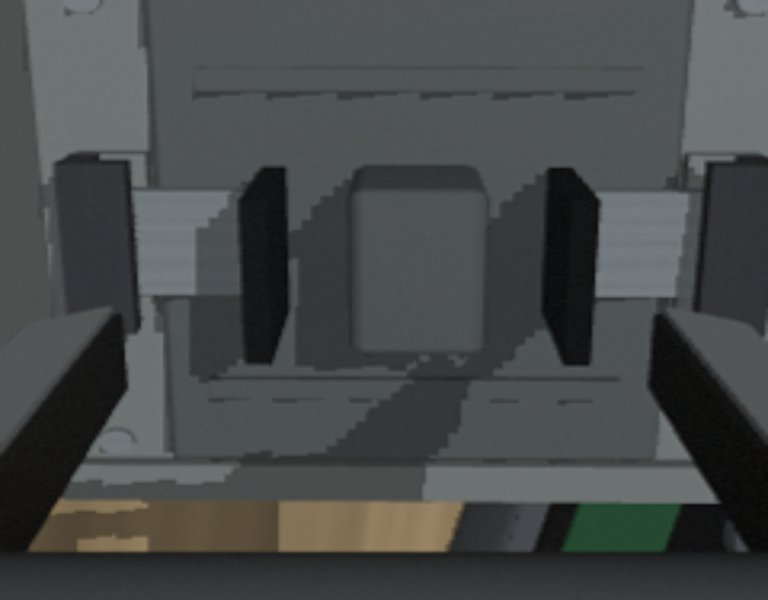

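```bash
python3 -m creep '[[2.2,0,0,0,0.1,-0.3,38],[2.2,0,0,0,0.1,-0.3,38],[2.2,0,0,0,0.1,-0.3,38]]'
python3 - <<'E'
from h import *
c=np.array([.5373,.1765,.115]);S,Y,N=frame(7.1)
s=shot("wrist","w5.png")
st();row(c+.06*N,toolR(7.1));row(c+.018*N,toolR(7.1))
cv2.imwrite("pics/c5.png",cv2.resize(s["color"][150:400,200:440],None,fx=3.2,fy=2.4))
E
```

```text
time: 5.03
tool_pos: [0.509, 0.174, 0.1693]
ee_rot: [-1.57, -0.529, 0.125]
wrist_force: [0.8, 0.0, 0.1]
width: 0.0799
t 5.08 tcp [0.5089 0.1739 0.1688] F [-0.4 -0.1 -0.7] w 0.0796 q [ 0.28 -0.35  1.88 -0.08  1.09  0.17]
shift [-2.2  0.9 -1. ] turn [-0.1   0.06  0.26] |d| 3.0 |r| 0.3
shift [-2.4 42.9 -1. ] turn [-0.1   0.06  0.26] |d| 43.0 |r| 0.3
```

View pics/c5.png

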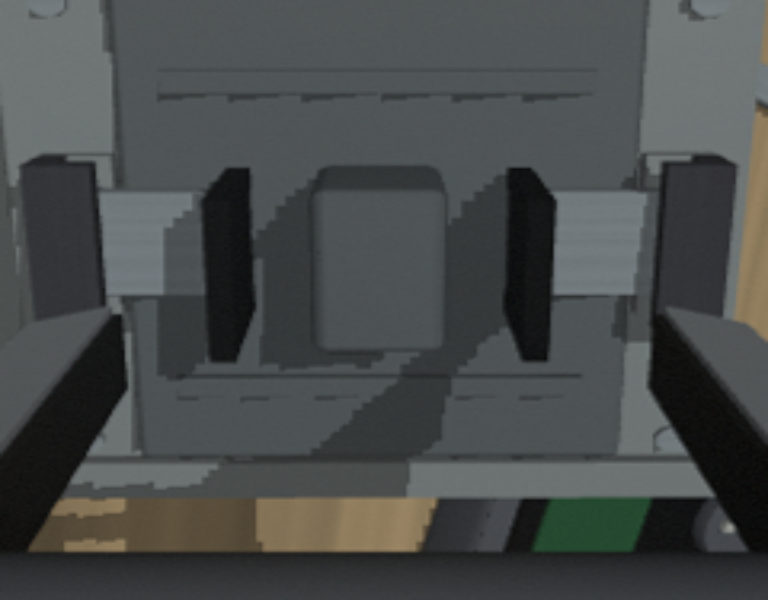

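```bash
python3 -m creep '[[-1.8,5,-1,0,0,0.2,38],[-2,20,-1,0,0,0.25,38],[-2,33,-1,0,0,0.25,38],[-2,33,-1,0,0,0.25,38],[-2,33,-1,0,0,0.25,38]]'
python3 - <<'E'
from h import *
c=np.array([.5373,.1765,.115]);S,Y,N=frame(7.1)
s=shot("wrist","w6.png")
st();row(c+.018*N,toolR(7.1))
cv2.imwrite("pics/c6.png",cv2.resize(s["color"][150:400,200:440],None,fx=3.2,fy=2.4))
E
```

```text
time: 5.7
tool_pos: [0.5236, 0.1747, 0.1378]
ee_rot: [-1.57, -0.521, 0.125]
wrist_force: [0.2, 0.9, 0.0]
width: 0.0799
t 5.75 tcp [0.5237 0.1747 0.1383] F [-0.1 -0.3 -0.2] w 0.0797 q [ 0.27 -0.3   1.9  -0.08  1.02  0.17]
shift [0.2 9.  0.1] turn [-0.08  0.06 -0.08] |d| 9.0 |r| 0.1
```

View pics/c6.png

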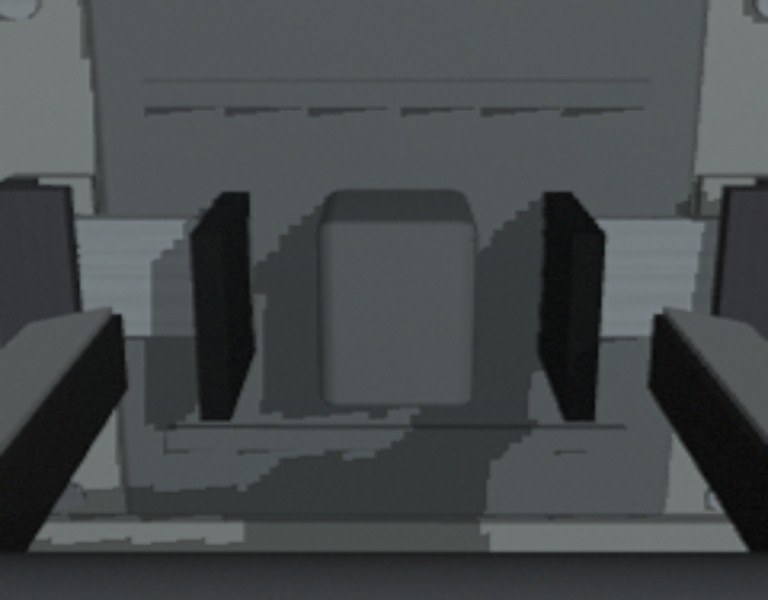

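```bash
python3 -m creep '[[0.8,4,0,0,0,0,38],[0.8,9,0,0,0,0,38],[0.8,9,0,0,0,0,38],[0.8,9,0,0,0,0,38]]'
python3 - <<'E'
from h import *
c=np.array([.5373,.1765,.115]);S,Y,N=frame(7.1)
s=shot("wrist","w7.png")
st();row(c+.018*N,toolR(7.1))
cv2.imwrite("pics/c7.png",cv2.resize(s["color"][150:400,200:440],None,fx=3.2,fy=2.4))
E
```

```text
time: 6.25
tool_pos: [0.5287, 0.1753, 0.1306]
ee_rot: [-1.57, -0.522, 0.125]
wrist_force: [0.0, 0.7, 0.1]
width: 0.08
t 6.3 tcp [0.5287 0.1754 0.1308] F [-0.7  0.5 -0.2] w 0.0801 q [ 0.27 -0.28  1.9  -0.08  1.    0.17]
shift [-0.4 -0.   0.1] turn [-0.08  0.06 -0.09] |d| 0.0 |r| 0.1
```

View pics/c7.png

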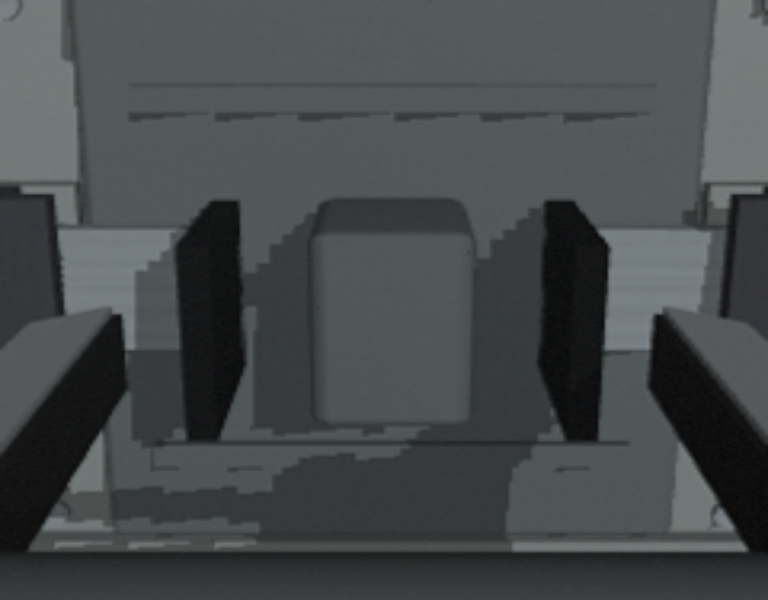

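Run:
```python
from h import *
c=np.array([.5373,.1765,.115]);S,Y,N=frame(7.1)
s=shot("wrist","w8.png")
C=lambda P:((proj(s,P)-[200,150])*[3.2,2.4]).round(0)
p,R=pose()
print("tcp",C(p),"tip corners",[C(p+R@[a,0,b]) for a in(-.04,.04) for b in(.008,-.008)])
for h in(.007,.046):
  print(h,[C(c+a*S+b*Y+h*N) for a in(-.032,.032) for b in(.021,-.021)])
print("block",[C(c+a*S+b*Y+.04*N) for a in(-.013,.013) for b in(.022,-.022)])
```

```text
tcp [388. 302.] tip corners [array([155., 269.]), array([159., 334.]), array([622., 269.]), array([617., 335.])]
0.007 [array([205., 202.]), array([213., 367.]), array([567., 202.]), array([558., 367.])]
0.046 [array([169., 249.]), array([180., 443.]), array([603., 250.]), array([590., 443.])]
block [array([300., 236.]), array([304., 434.]), array([471., 236.]), array([466., 434.])]
```

```bash
python3 -m creep '[[0,0,0,0,0,0,68],[0,0,0,0,0,0,68],[0,0,0,0,0,0,68]]'
python3 - <<'E'
from h import *
s=shot("wrist","w9.png");st()
C=lambda P:((proj(s,P)-[200,150])*[3.2,2.4]).round(0)
p,R=pose();w=robot.get_obs()["width"]/2
for y in(0,.01,.02,.03): print(y,[C(p+R@[a,-y,b]) for a in(-w,w) for b in(.008,-.008)])
for y in(0,.01,.02,.03): print(y,[C(p+R@[a,-y,b]) for a in(-.04,.04) for b in(.008,-.008)])
cv2.imwrite("pics/c9.png",cv2.resize(s["color"][150:400,200:440],None,fx=3.2,fy=2.4))
E
```

```text
time: 6.72
tool_pos: [0.5287, 0.1753, 0.1308]
ee_rot: [-1.57, -0.522, 0.125]
wrist_force: [-0.0, 0.3, -0.5]
width: 0.0688
t 6.78 tcp [0.5287 0.1754 0.1307] F [ 0.  -0.4  0.8] w 0.0687 q [ 0.27 -0.28  1.9  -0.08  1.    0.17]
0 [array([188., 269.]), array([191., 334.]), array([588., 269.]), array([584., 335.])]
0.01 [array([178., 283.]), array([182., 351.]), array([598., 283.]), array([593., 351.])]
0.02 [array([168., 298.]), array([173., 370.]), array([608., 299.]), array([603., 370.])]
0.03 [array([157., 316.]), array([162., 390.]), array([619., 316.]), array([614., 390.])]
0 [array([155., 269.]), array([159., 334.]), array([621., 269.]), array([617., 335.])]
0.01 [array([144., 283.]), array([148., 351.]), array([632., 283.]), array([627., 351.])]
0.02 [array([132., 298.]), array([137., 370.]), array([644., 299.]), array([639., 370.])]
0.03 [array([119., 315.]), array([125., 390.]), array([657., 316.]), array([652., 390.])]
```

View pics/c9.png

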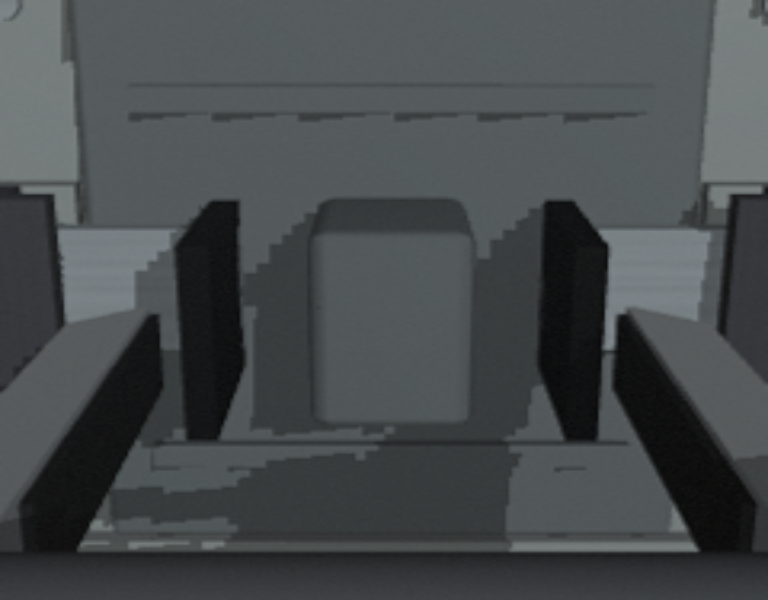

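Run:
```python
from h import *
s=shot("scene","s2.png");st()
p,R=pose();w=.0344
C=lambda P:((proj(s,P)-[270,130])*6).round(0)
for y in(0,.01,.02,.03): print(y,[C(p+R@[a,-y,b]) for a in(-w,w) for b in(.008,-.008)])
cv2.imwrite("pics/s3.png",cv2.resize(s["color"][130:230,270:400],None,fx=6,fy=6,interpolation=cv2.INTER_CUBIC))
```

```text
t 6.83 tcp [0.5287 0.1754 0.1307] F [-0.6  0.4 -0.5] w 0.0694 q [ 0.27 -0.28  1.9  -0.08  1.    0.17]
0 [array([346., 472.]), array([327., 496.]), array([502., 443.]), array([483., 467.])]
0.01 [array([335., 449.]), array([315., 473.]), array([490., 419.]), array([471., 443.])]
0.02 [array([323., 426.]), array([303., 449.]), array([478., 395.]), array([459., 419.])]
0.03 [array([311., 403.]), array([291., 426.]), array([467., 371.]), array([447., 395.])]
```

View pics/s3.png

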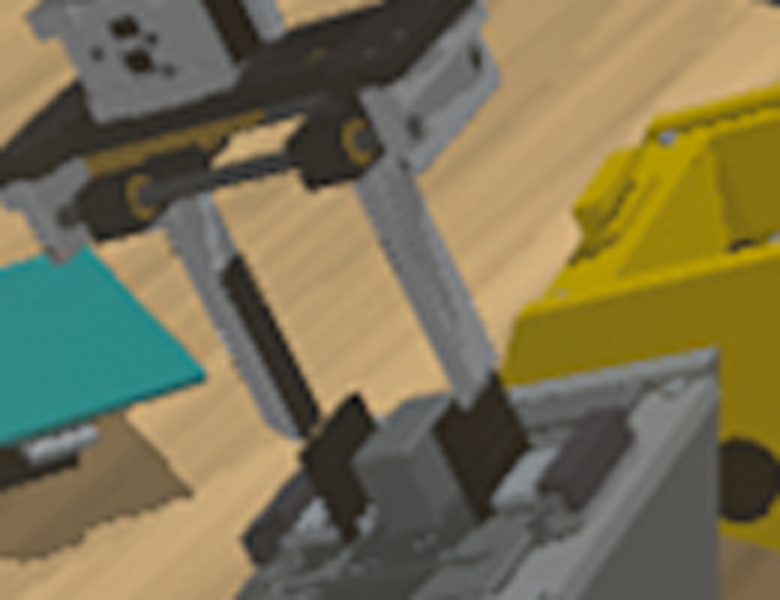

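```bash
python3 -m creep '[[0,10,0,0,0,0,50],[0,20,0,0,0,0,50],[0,20,0,0,0,0,50],[0,20,0,0,0,0,50]]'
python3 - <<'E'
from h import *
c=np.array([.5373,.1765,.115]);S,Y,N=frame(7.1)
s=shot("wrist","w10.png");st();row(c,toolR(7.1))
C=lambda P:((proj(s,P)-[200,150])*[3.2,2.4]).round(0)
p,R=pose();w=robot.get_obs()["width"]/2
for y in(0,.01,.02,.03): print(y,[C(p+R@[a,-y,b]) for a in(-w,w) for b in(.008,-.008)])
for h in(.007,.02,.03,.046):
  print(h,[C(c+a*S+b*Y+h*N) for a in(-.032,.032) for b in(.021,-.021)])
cv2.imwrite("pics/c10.png",cv2.resize(s["color"][150:400,200:440],None,fx=3.2,fy=2.4))
s=shot("scene","s4.png")
cv2.imwrite("pics/s5.png",cv2.resize(s["color"][130:230,270:400],None,fx=6,fy=6,interpolation=cv2.INTER_CUBIC))
E
```

```text
time: 7.32
tool_pos: [0.5386, 0.1766, 0.113]
ee_rot: [-1.57, -0.521, 0.125]
wrist_force: [0.5, 0.2, 0.3]
width: 0.0754
t 7.38 tcp [0.5387 0.1766 0.1134] F [-0.8  0.1 -0.4] w 0.0752 q [ 0.26 -0.24  1.91 -0.08  0.96  0.17]
shift [-0.4 -2.1  0.1] turn [-0.08  0.06 -0.1 ] |d| 2.0 |r| 0.1
0 [array([170., 269.]), array([174., 335.]), array([609., 270.]), array([605., 335.])]
0.01 [array([160., 283.]), array([164., 352.]), array([620., 284.]), array([615., 352.])]
0.02 [array([149., 299.]), array([153., 370.]), array([631., 299.]), array([626., 370.])]
0.03 [array([136., 316.]), array([142., 390.]), array([644., 316.]), array([638., 391.])]
0.007 [array([190., 224.]), array([199., 403.]), array([586., 225.]), array([575., 404.])]
0.02 [array([177., 241.]), array([187., 430.]), array([598., 242.]), array([587., 431.])]
0.03 [array([165., 255.]), array([177., 453.]), array([610., 256.]), array([597., 454.])]
0.046 [array([145., 282.]), array([159., 495.]), array([630., 283.]), array([615., 496.])]
```

View pics/c10.png

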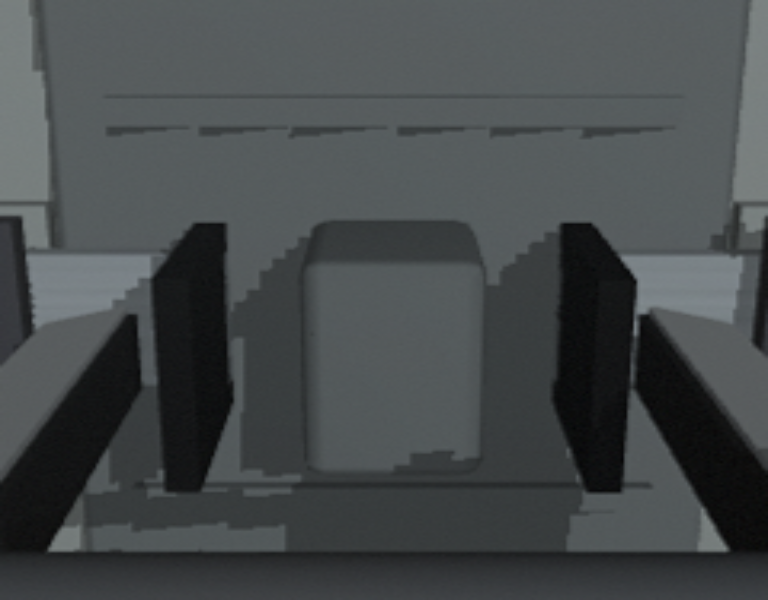

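View pics/s5.png

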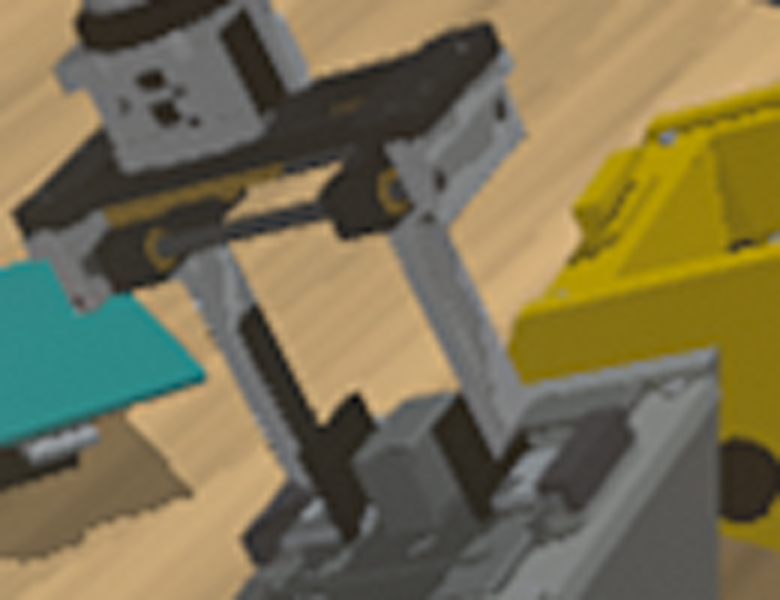

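```bash
python3 -m creep '[[0.6,4,0,0,0,0,50],[0.6,7,0,0,0,0,70],[0.6,7,0,0,0,0,75],[0.6,7,0,0,0,0,75]]'
python3 - <<'E'
from h import *
c=np.array([.5373,.1765,.115]);S,Y,N=frame(7.1)
s=shot("wrist","w11.png");st();row(c,toolR(7.1))
cv2.imwrite("pics/c11.png",cv2.resize(s["color"][150:400,200:440],None,fx=3.2,fy=2.4))
s=shot("scene","s6.png")
cv2.imwrite("pics/s7.png",cv2.resize(s["color"][130:230,270:400],None,fx=6,fy=6,interpolation=cv2.INTER_CUBIC))
E
```

```text
time: 7.92
tool_pos: [0.5426, 0.1771, 0.1076]
ee_rot: [-1.57, -0.522, 0.125]
wrist_force: [0.3, 0.1, 0.6]
width: 0.0662
t 7.97 tcp [0.5426 0.1771 0.1077] F [-0.3 -0.7  0.5] w 0.0667 q [ 0.26 -0.23  1.91 -0.08  0.94  0.17]
shift [-0.9 -9.   0.1] turn [-0.08  0.06 -0.09] |d| 9.0 |r| 0.1
```

View pics/c11.png

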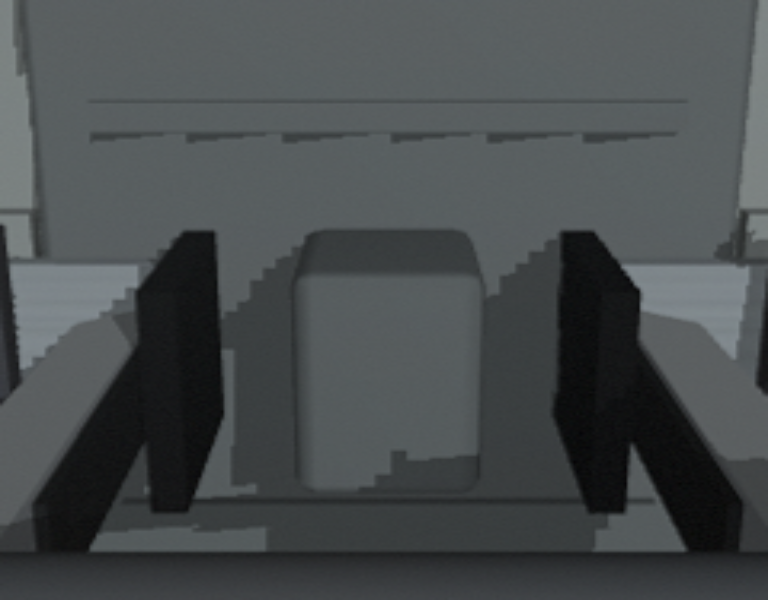

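View pics/s7.png

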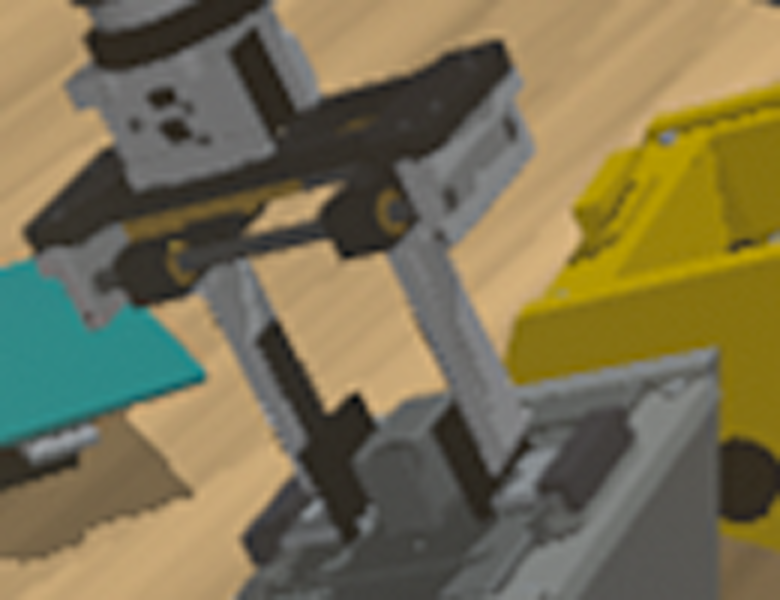

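```bash
python3 -m creep '[[0,0,0,0,0,0,100],[0,0,0,0,0,0,125],[0,0,0,0,0,0,165],[0,0,0,0,0,0,165],[0,0,0,0,0,0,165]]'
python3 - <<'E'
from h import *
c=np.array([.5373,.1765,.115]);S,Y,N=frame(7.1)
s=shot("wrist","w12.png");st();row(c,toolR(7.1))
cv2.imwrite("pics/c12.png",cv2.resize(s["color"][150:400,200:440],None,fx=3.2,fy=2.4))
E
```

```text
time: 8.65
tool_pos: [0.5425, 0.1771, 0.1079]
ee_rot: [-1.57, -0.522, 0.125]
wrist_force: [-3.8, -1.3, 3.6]
width: 0.0471
t 8.7 tcp [0.5425 0.1771 0.1079] F [-3.2 -0.2  3.5] w 0.0473 q [ 0.26 -0.23  1.91 -0.08  0.94  0.17]
shift [-1.  -8.8  0. ] turn [-0.08  0.06 -0.09] |d| 9.0 |r| 0.1
```

View pics/c12.png

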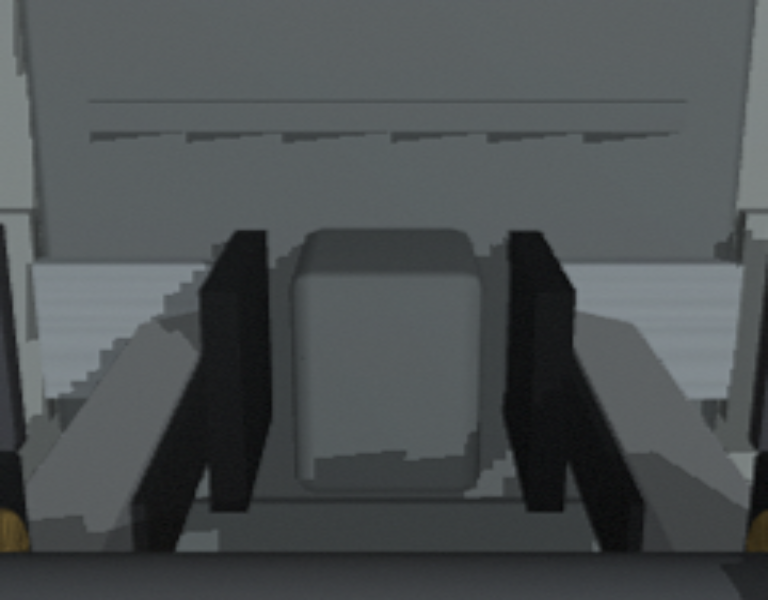

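```bash
python3 -m creep '[[0,-3,0,0,0,0,165],[0,-8,0,0,0,0,165],[0,-15,0,0,0,0,165],[0,-22,0,0,0,0,165]]'
python3 - <<'E'
from h import *
s=shot("wrist","w13.png");st()
cv2.imwrite("pics/c13.png",cv2.resize(s["color"][150:400,200:440],None,fx=3.2,fy=2.4))
E
```

```text
time: 9.2
tool_pos: [0.5311, 0.1757, 0.1266]
ee_rot: [-1.57, -0.521, 0.125]
wrist_force: [0.6, 0.4, -3.3]
width: 0.0473
t 9.25 tcp [0.5316 0.1758 0.1281] F [-1.  -0.2 -3.3] w 0.0473 q [ 0.26 -0.27  1.9  -0.08  0.99  0.17]
```

View pics/c13.png

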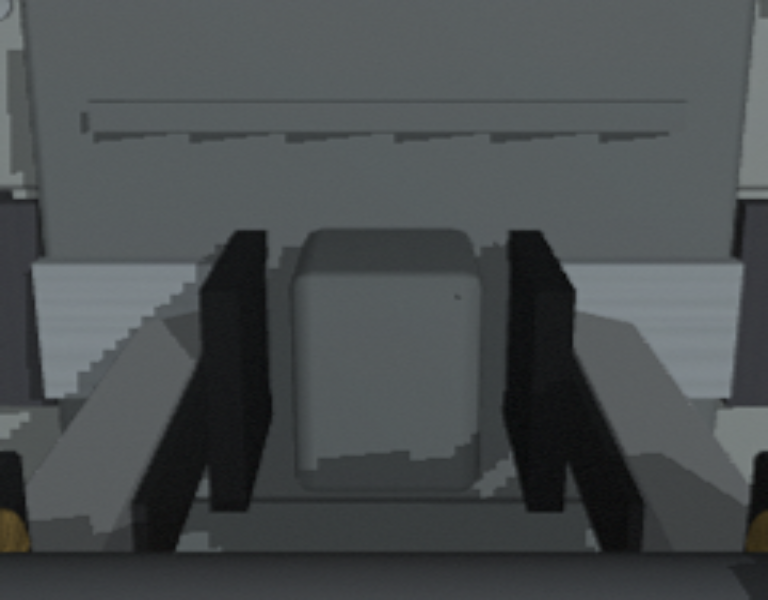

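```bash
python3 -m creep '[[0,-30,0,0,0,0,165],[0,-60,0,0,0,0,165],[0,-90,0,0,0,0,165],[0,-105,-15,0,0,0,165],[0,-115,-45,0,0,0,165]]'
python3 - <<'E'
from h import *
st();row([.4545,-.1887,.16],toolR(-10.4,0))
row([.4545,-.1887,.06],toolR(-10.4,0))
E
```

```text
time: 9.88
tool_pos: [0.4802, 0.1244, 0.228]
ee_rot: [-1.57, -0.524, 0.128]
wrist_force: [0.7, -0.4, -3.2]
width: 0.0471
t 9.88 tcp [0.4802 0.1244 0.228 ] F [ 0.7 -0.4 -3.2] w 0.0471 q [ 0.14 -0.48  1.84 -0.01  1.25  0.02]
shift [ -90.7   25.9 -307.2] turn [-4.69 17.35 29.79] |d| 321.0 |r| 34.8
shift [-140.8  112.5 -307.3] turn [-4.69 17.35 29.79] |d| 356.0 |r| 34.8
```

```bash
python3 -m creep '[[-14,2,-48,-0.7,2.5,4.3,165],[-30,5,-100,-1.6,6,10.5,165],[-46,9,-152,-2.6,9.5,16.5,165],[-62,14,-204,-3.5,13,22.5,165],[-76,20,-254,-4.7,17.4,29.8,165]]'
python3 - <<'E'
from h import *
st();row([.4545,-.1887,.16],toolR(-10.4,0))
E
```

```text
time: 10.5
tool_pos: [0.457, -0.1375, 0.1721]
ee_rot: [-1.573, 0.002, -0.189]
wrist_force: [0.8, 0.9, -2.8]
width: 0.0472
t 10.5 tcp [ 0.457  -0.1375  0.1721] F [ 0.8  0.9 -2.8] w 0.0472 q [-0.41 -0.07  1.55 -0.    1.67 -0.22]
shift [  7.2  12.2 -50.8] turn [ 0.11 -0.42 -0.12] |d| 53.0 |r| 0.5
```

```bash
python3 -m creep '[[4,6,-27,0,-0.2,-0.1,165],[7,25,-50,0,-0.4,-0.1,165],[7,60,-51,0,-0.4,-0.1,165],[7,85,-51,0,-0.4,-0.1,165],[7,85,-51,0,-0.4,-0.1,165]]'
python3 - <<'E'
from h import *
shot("wrist","w14.png")
s=shot("scene","s8.png");st();row([.4545,-.1887,.03],toolR(-10.4,0))
cv2.imwrite("pics/s9.png",cv2.resize(s["color"][220:420,110:310],None,fx=3,fy=3,interpolation=cv2.INTER_CUBIC))
p,R=pose()
for h in (0,.01,.02,.03):
  print(h,[((proj(s,p+R@[a,-h,b])-[110,220])*3).round(0) for a,b in((.055,.07),(.055,-.07),(-.055,-.07),(-.055,.07))])
E
```

```text
time: 11.12
tool_pos: [0.4527, -0.186, 0.0838]
ee_rot: [-1.57, 0.005, -0.179]
wrist_force: [0.0, 0.2, -2.8]
width: 0.0472
t 11.22 tcp [ 0.4548 -0.1869  0.087 ] F [-0.6  1.4 -2. ] w 0.0467 q [-0.5  -0.01  1.65 -0.    1.5  -0.33]
shift [-0.  57.  -1.7] turn [0.08 0.18 0.07] |d| 57.0 |r| 0.2
0 [array([415., 257.]), array([233., 381.]), array([124., 282.]), array([304., 171.])]
0.01 [array([414., 246.]), array([231., 369.]), array([122., 271.]), array([303., 160.])]
0.02 [array([413., 235.]), array([229., 358.]), array([119., 259.]), array([301., 148.])]
0.03 [array([412., 223.]), array([227., 346.]), array([117., 248.]), array([300., 137.])]
```

View pics/s9.png

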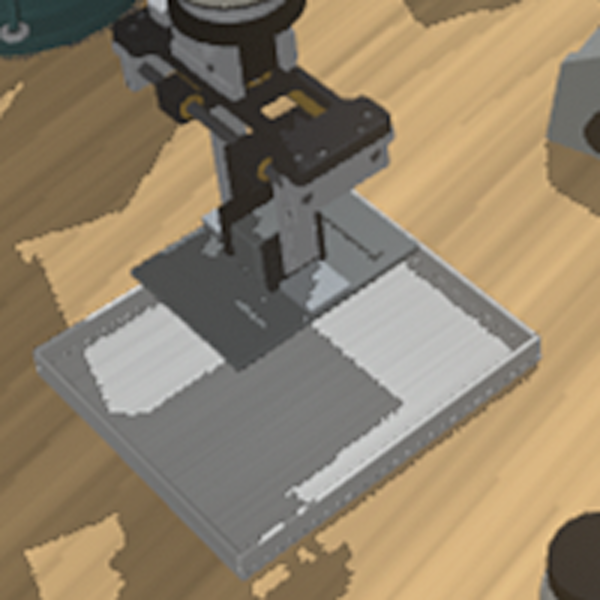

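View pics/w14.png

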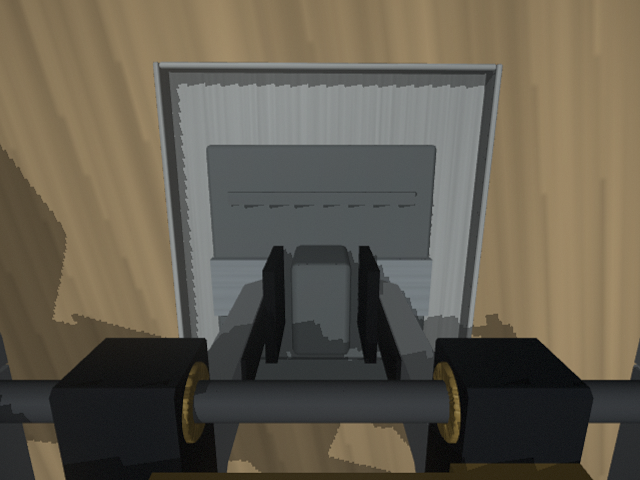

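```bash
python3 -m creep '[[0,35,-1,0,0.2,0,165],[0,60,-2,0,0.2,0,165],[0,75,-2,0,0.2,0,165],[0,80,-2,0,0.2,0,165],[0,80,-2,0,0.2,0,165]]'
python3 - <<'E'
from h import *
st();p,R=pose()
s=shot("scene","s10.png");
cv2.imwrite("pics/s11.png",cv2.resize(s["color"][220:420,110:310],None,fx=3,fy=3,interpolation=cv2.INTER_CUBIC))
for h in (0,.01,.02):
  print(h,[((proj(s,p+R@[a,-h,b])-[110,220])*3).round(0) for a,b in((.055,.07),(.055,-.07),(-.055,-.07),(-.055,.07))])
E
```

```text
time: 11.85
tool_pos: [0.4544, -0.1889, 0.0069]
ee_rot: [-1.572, -0.001, -0.182]
wrist_force: [-0.6, 0.4, -2.2]
width: 0.0472
t 11.85 tcp [ 0.4544 -0.1889  0.0069] F [-0.6  0.4 -2.2] w 0.0472 q [-0.51  0.06  1.75 -0.    1.33 -0.33]
0 [array([419., 345.]), array([244., 468.]), array([140., 369.]), array([313., 257.])]
0.01 [array([418., 335.]), array([243., 458.]), array([138., 359.]), array([311., 247.])]
0.02 [array([417., 324.]), array([241., 448.]), array([136., 348.]), array([310., 237.])]
```

View pics/s11.png

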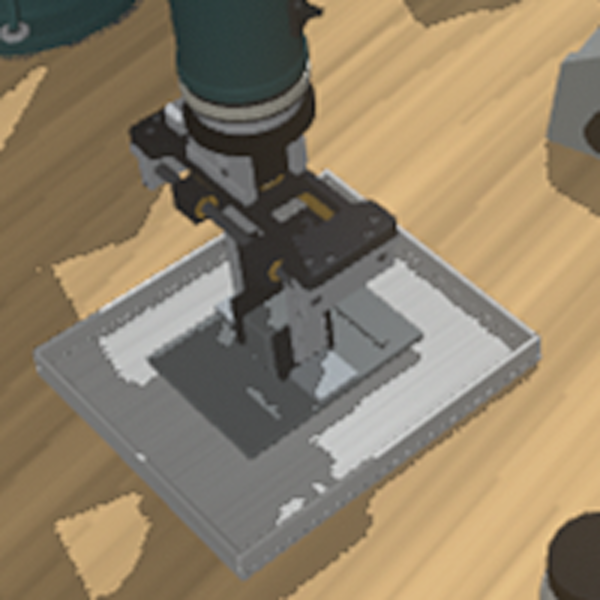

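Cover is level, a few mm above the tray floor (front corner about (250,460) in the crop). Feel downwards in small steps.

```bash
python3 -m creep '[[0,3,0,0,0,0,165],[0,6,0,0,0,0,165],[0,8,0,0,0,0,165],[0,8,0,0,0,0,165]]'
```

```text
time: 12.4
tool_pos: [0.4534, -0.1884, -0.0023]
ee_rot: [-1.571, 0.001, -0.182]
wrist_force: [-0.0, 0.0, -3.4]
width: 0.0472
```

```bash
python3 -m creep '[[0,1,0,0,0,0,165],[0,2,0,0,0,0,165],[0,2,0,0,0,0,165]]'; python3 -m creep '[[0,1,0,0,0,0,165],[0,2,0,0,0,0,165],[0,2,0,0,0,0,165]]'
```

```text
time: 12.78
tool_pos: [0.4537, -0.1886, -0.004]
ee_rot: [-1.571, 0.001, -0.182]
wrist_force: [-0.0, -1.1, -2.4]
width: 0.0472
time: 13.15
tool_pos: [0.4537, -0.1887, -0.0041]
ee_rot: [-1.572, 0.0, -0.182]
wrist_force: [-3.5, 2.4, 7.7]
width: 0.0466
```

```bash
python3 -m creep '[[0,0,0,0,0,0,165],[0,-1,0,0,0,0,140],[0,-1,0,0,0,0,110],[0,-1,0,0,0,0,70],[0,-1,0,0,0,0,40]]';python3 -m creep '[[0,0,0,0,0,0,40],[0,-20,0,0,0,0,40],[0,-60,0,0,0,0,40],[0,-110,0,0,0,0,40],[0,-160,0,0,0,0,40]]'
python3 - <<'E'
from h import *
shot("wrist","w15.png");st()
s=shot("top","t3.png")
for n in("cover","tray_in"):
    for d in robot.landmark_of(n,"top")[:3]: print(n,np.round(d["point"],4),round(d["p"],2))
cv2.imwrite("pics/t4.png",s["color"][150:350,60:540])
c=np.array([.5373,.1765,.115]);S,Y,N=frame(7.1);row(c+.14*N,toolR(7.1))
E
```

```text
time: 13.78
tool_pos: [0.4539, -0.1888, -0.0051]
ee_rot: [-1.572, 0.0, -0.182]
wrist_force: [0.7, 0.2, -0.0]
width: 0.0701
time: 14.4
tool_pos: [0.4535, -0.1884, 0.1557]
ee_rot: [-1.571, 0.001, -0.182]
wrist_force: [1.2, -0.6, -1.3]
width: 0.0792
t 14.45 tcp [ 0.4571 -0.1904  0.164 ] F [ 2.8 -0.5  5. ] w 0.079 q [-0.51 -0.04  1.53 -0.    1.64 -0.33]
cover [ 0.4501 -0.1879  0.005 ] 0.93
cover [0.281  0.2408 0.0469] 0.85
shift [-51.2 -81.2 353.2] turn [  4.68 -17.11 -29.69] |d| 366.0 |r| 34.6
```

View pics/w15.png

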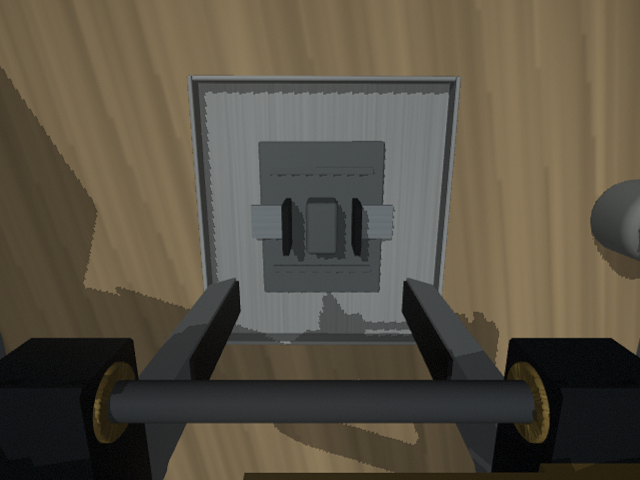

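View pics/t4.png

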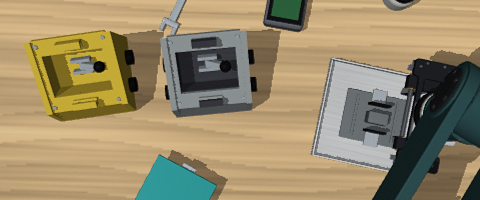

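```bash
python3 -m creep '[[-8,-50,15,0.6,-2,-3,100],[-16,-85,65,1.5,-5.5,-9.5,100],[-24,-100,120,2.5,-9,-16,100],[-32,-105,175,3.4,-12.5,-22,100],[-40,-105,230,4.4,-16,-28,100]]'
python3 - <<'E'
from h import *
st()
c=np.array([.5373,.1765,.115]);S,Y,N=frame(7.1);row(c+.11*N-.02*Y,toolR(7.1))
E
```

```text
time: 15.22
tool_pos: [0.4557, 0.0463, 0.2582]
ee_rot: [-1.563, -0.494, 0.102]
wrist_force: [0.1, 1.4, -0.1]
width: 0.0569
t 15.22 tcp [0.4557 0.0463 0.2582] F [ 0.1  1.4 -0.1] w 0.0569 q [-0.11 -0.55  1.81  0.11  1.39 -0.21]
shift [12.4 61.9 99.5] turn [ 0.18 -1.11 -1.7 ] |d| 118.0 |r| 2.0
```

```bash
python3 -m creep '[[6,10,50,0.1,-0.5,-0.8,100],[12,35,90,0.2,-1.1,-1.7,100],[12.4,62,99.5,0.2,-1.1,-1.7,100],[12.4,62,99.5,0.2,-1.1,-1.7,100],[12.4,62,99.5,0.2,-1.1,-1.7,100]]'
python3 - <<'E'
from h import *
from scipy.optimize import least_squares
robot.snapshot("top");robot.snapshot("top")
s=shot("wrist","w16.png");st()
c=np.array([.5373,.1765,.115]);S,Y,N=frame(7.1);row(c+.11*N-.02*Y,toolR(7.1))
for n in("lever_grip","lever_pivot","keeper_up","face_centre"):
    for d in robot.landmark_of(n,"wrist")[:3]:
        q=np.array(d["point"])-c; print(n,np.round(d["point"],4),round(d["p"],2),"syn",(np.array([q@S,q@Y,q@N])*1000).round(1))
for th in(0,.1,.2):
    f=th-1.047; K=c-.042*N+.046*(np.cos(f)*N+np.sin(f)*Y); print(th,proj(s,K).round(1))
cv2.imwrite("pics/c16.png",cv2.resize(s["color"][100:400,180:460],None,fx=2.8,fy=2))
E
```

```text
time: 15.85
tool_pos: [0.4854, 0.1478, 0.2109]
ee_rot: [-1.572, -0.52, 0.123]
wrist_force: [0.4, -0.7, 0.4]
width: 0.0574
t 16.0 tcp [0.4862 0.1476 0.213 ] F [ 0.7 -0.7 -0.2] w 0.0572 q [ 0.22 -0.44  1.85 -0.05  1.21  0.1 ]
shift [-2.   2.   2.4] turn [ 0.08 -0.12  0.01] |d| 4.0 |r| 0.1
lever_grip [0.5518 0.1421 0.1032] 0.67 syn [  2.9 -35.9 -15.3]
lever_grip [ 7.290e-01 -2.346e-01 -1.000e-04] 0.25 syn [  63.2 -431.6 -169.4]
lever_pivot [0.5565 0.1804 0.0809] 0.74 syn [ -0.1   1.5 -39.3]
keeper_up [0.5851 0.18   0.164 ] 0.64 syn [66.  -2.4 18.5]
face_centre [0.5364 0.1773 0.1115] 0.68 syn [-2.4  0.9 -2.6]
face_centre [0.5577 0.1818 0.0811] 0.6 syn [  1.1   2.7 -39.8]
0 [319.1 243.9]
0.1 [319.1 242.3]
0.2 [319.1 240.2]
```

View pics/w16.png

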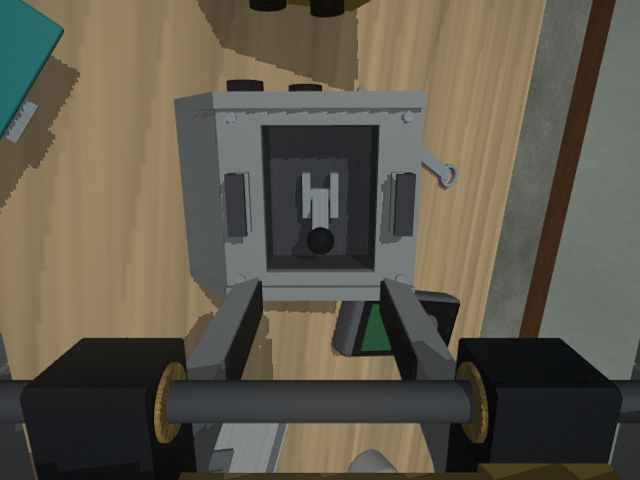

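```bash
python3 - <<'E'
from h import *
c=np.array([.5373,.1765,.115]);S,Y,N=frame(7.1);K=c+.001*S-.036*Y-.0155*N
row(K,toolR(7.1));row(K-.038*N,toolR(7.1))
E
python3 -m creep '[[-1,20,-5,0,0,0,130],[-1,60,-12,0,0,0,130],[-1,95,-13.5,0,0,0,130],[-1,115,-13.5,0,0,0,130],[-1,115,-13.5,0,0,0,130]]';python3 - <<'E'
from h import *
s0=shot("top","t5.png")
s=shot("wrist","w17.png");st()
c=np.array([.5373,.1765,.115]);S,Y,N=frame(7.1);K=c+.001*S-.036*Y-.0155*N
row(K,toolR(7.1));row(K-.038*N,toolR(7.1))
print(((proj(s,K)-[200,150])*[3.2,2.4]))
cv2.imwrite("pics/c17.png",cv2.resize(s["color"][150:400,200:440],None,fx=3.2,fy=2.4))
E
```

```text
shift [ -0.5 127.2 -13.9] turn [ 0.06 -0.09 -0.02] |d| 128.0 |r| 0.1
shift [ -0.5 165.2 -13.9] turn [ 0.06 -0.09 -0.02] |d| 166.0 |r| 0.1
time: 16.82
tool_pos: [0.5425, 0.1414, 0.1093]
ee_rot: [-1.571, -0.518, 0.123]
wrist_force: [0.4, -0.2, 1.3]
width: 0.0466
t 16.93 tcp [0.5437 0.1419 0.1124] F [-0.4  0.6  0.3] w 0.0459 q [ 0.17 -0.26  1.93 -0.03  0.95  0.06]
shift [ 0.5 12.2 -0.8] turn [ 0.04 -0.04 -0.04] |d| 12.0 |r| 0.1
shift [ 0.6 50.2 -0.8] turn [ 0.04 -0.04 -0.04] |d| 50.0 |r| 0.1
[397.10706953 288.9329859 ]
```

View pics/c17.png

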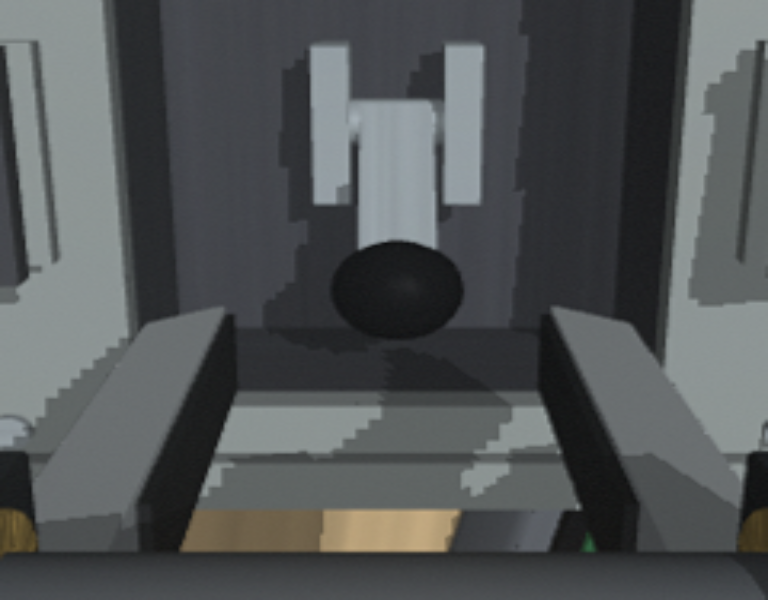

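```bash
python3 -m creep '[[0.5,20,-0.8,0,0,0,130],[0.5,38,-0.8,0,0,0,130],[0.5,48,-0.8,0,0,0,130],[0.5,48,-0.8,0,0,0,130]]';python3 - <<'E'
from h import *
s=shot("wrist","w18.png");st()
c=np.array([.5373,.1765,.115]);S,Y,N=frame(7.1);K=c+.001*S-.036*Y-.0155*N
row(K-.038*N,toolR(7.1))
cv2.imwrite("pics/c18.png",cv2.resize(s["color"][150:400,200:440],None,fx=3.2,fy=2.4))
E
```

```text
time: 17.42
tool_pos: [0.5677, 0.1442, 0.0704]
ee_rot: [-1.571, -0.522, 0.123]
wrist_force: [0.6, -0.2, -0.4]
width: 0.0462
t 17.48 tcp [0.5679 0.1442 0.071 ] F [ 0.3 -0.1  0.7] w 0.046 q [ 0.17 -0.17  1.94 -0.03  0.85  0.06]
shift [ 0.2  2.2 -0.2] turn [ 0.03 -0.03 -0.04] |d| 2.0 |r| 0.1
```

View pics/c18.png

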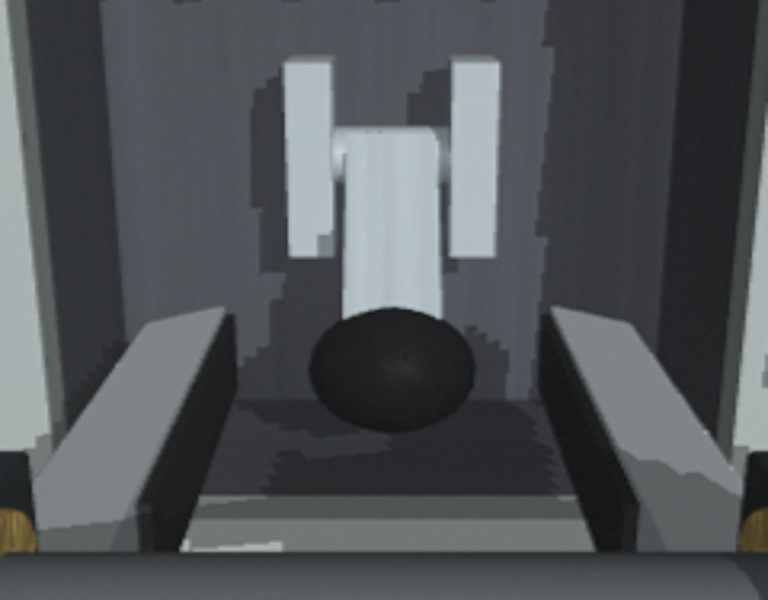

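```bash
python3 -m creep '[[0.3,1,0,0,0,0,170],[0.3,1,0,0,0,0,200],[0.3,1,0,0,0,0,215],[0.3,1,0,0,0,0,215],[0.3,1,0,0,0,0,215]]';python3 - <<'E'
from h import *
s=shot("wrist","w19.png");st()
cv2.imwrite("pics/c19.png",cv2.resize(s["color"][150:400,200:440],None,fx=3.2,fy=2.4))
for th0 in(.1,):
  f0=th0-1.047
  for th in np.linspace(.1,2.15,11):
    f=th-1.047; print(round(th,2),"y",round(-46*(np.cos(f)-np.cos(f0)),1),"z",round(46*(np.sin(f)-np.sin(f0)),1))
E
```

```text
time: 18.1
tool_pos: [0.5687, 0.1442, 0.0699]
ee_rot: [-1.571, -0.523, 0.123]
wrist_force: [-0.3, 0.2, 1.5]
width: 0.0226
t 18.15 tcp [0.5688 0.1442 0.0699] F [-1.  -0.6  2.4] w 0.0226 q [ 0.17 -0.16  1.94 -0.03  0.85  0.06]
0.1 y -0.0 z 0.0
0.3 y -7.0 z 6.3
0.51 y -12.7 z 13.8
0.72 y -16.6 z 22.3
0.92 y -18.8 z 31.5
1.12 y -19.0 z 40.9
1.33 y -17.3 z 50.2
1.54 y -13.8 z 58.9
1.74 y -8.5 z 66.7
1.94 y -1.8 z 73.3
2.15 y 6.1 z 78.4
```

View pics/c19.png

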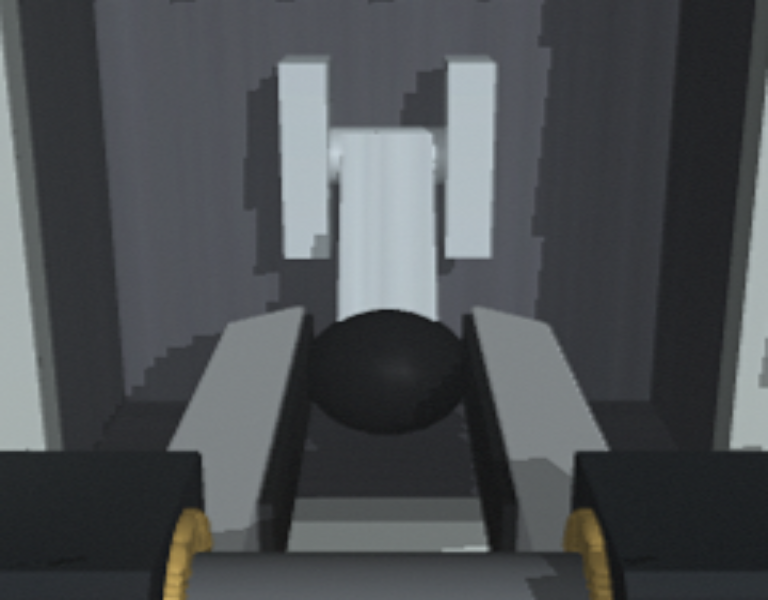

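Knob is pinched (22.6 mm). Swing along the arc.

```bash
python3 -m creep '[[0,-4,3,0,0,0,215],[0,-7,6.3,0,0,0,215],[0,-12.7,13.8,0,0,0,215],[0,-16.6,22.3,0,0,0,215],[0,-16.6,22.3,0,0,0,215]]';python3 - <<'E'
from h import *
s=shot("wrist","w20.png");st()
cv2.imwrite("pics/c20.png",cv2.resize(s["color"][150:400,200:440],None,fx=3.2,fy=2.4))
c=np.array([.5373,.1765,.115]);S,Y,N=frame(7.1);p,R=pose();q=p-c; print("TCP syn",(np.array([q@S,q@Y,q@N])*1000).round(1))
E
```

```text
time: 18.77
tool_pos: [0.5577, 0.1659, 0.0842]
ee_rot: [-1.571, -0.523, 0.124]
wrist_force: [3.2, 1.0, -0.6]
width: 0.0223
t 18.82 tcp [0.5577 0.1658 0.0842] F [ 2.   0.9 -0.5] w 0.0223 q [ 0.22 -0.19  1.92 -0.06  0.88  0.13]
TCP syn [  1.  -13.1 -36.1]
```

View pics/c20.png

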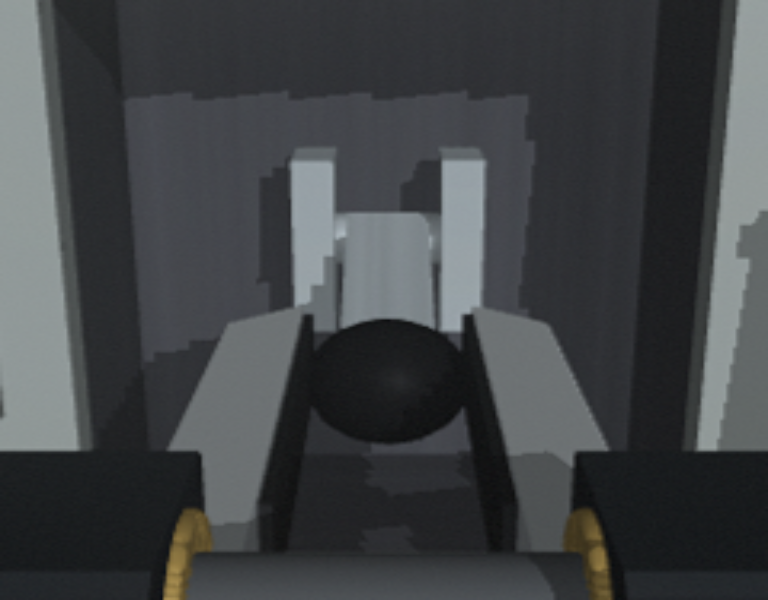

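```bash
python3 -m creep '[[0,-2.2,9.2,0,0,0,215],[0,-2.4,18.6,0,0,0,215],[0,-0.7,27.9,0,0,0,215],[0,2.8,36.6,0,0,0,215],[0,2.8,36.6,0,0,0,215]]';python3 - <<'E'
from h import *
st()
c=np.array([.5373,.1765,.115]);S,Y,N=frame(7.1);p,R=pose();q=p-c; print("TCP syn",(np.array([q@S,q@Y,q@N])*1000).round(1))
E
```

```text
time: 19.45
tool_pos: [0.5537, 0.2042, 0.0828]
ee_rot: [-1.567, -0.522, 0.122]
wrist_force: [-6.3, 4.4, 6.7]
width: 0.0172
t 19.45 tcp [0.5537 0.2042 0.0828] F [-6.3  4.4  6.7] w 0.0172 q [ 0.32 -0.16  1.9  -0.12  0.88  0.24]
TCP syn [  1.   25.5 -37.8]
```

Run:
```python
from h import *
s=shot("wrist","w21.png")
cv2.imwrite("pics/c21.png",cv2.resize(s["color"][150:400,200:440],None,fx=3.2,fy=2.4))
```

```text
(no output)
```

View pics/c21.png

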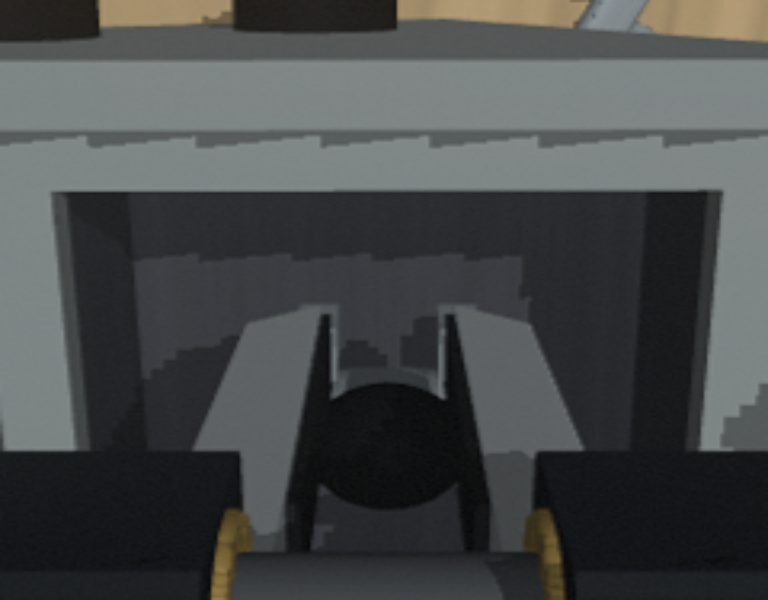

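```bash
python3 -m creep '[[0,0,0,0,0,0,140],[0,0,-4,0,0,0,140],[0,0,-11,0,0,0,140],[0,0,-11,0,0,0,140]]';python3 - <<'E'
from h import *
s=shot("wrist","w22.png");st()
cv2.imwrite("pics/c22.png",cv2.resize(s["color"][150:400,200:440],None,fx=3.2,fy=2.4))
c=np.array([.5373,.1765,.115]);S,Y,N=frame(7.1);p,R=pose();q=p-c; print("TCP syn",(np.array([q@S,q@Y,q@N])*1000).round(1))
for th in(.9,1.05,1.2,1.33,1.45,1.6):
    f=th-1.047; K=c+.001*S-.042*N+.046*(np.cos(f)*N+np.sin(f)*Y); print(th,((proj(s,K)-[200,150])*[3.2,2.4]).round(0),46*np.sin(f),-42+46*np.cos(f))
E
```

```text
time: 20.0
tool_pos: [0.5556, 0.1899, 0.0808]
ee_rot: [-1.571, -0.521, 0.122]
wrist_force: [0.6, 0.7, 0.7]
width: 0.042
t 20.05 tcp [0.5556 0.1902 0.081 ] F [-1.1  0.9 -1. ] w 0.0422 q [ 0.29 -0.16  1.91 -0.11  0.88  0.21]
TCP syn [  0.2  11.3 -39.4]
0.9 [394. 466.] -6.737672956035685 3.503887340945994
1.05 [394. 435.] 0.13799979300009838 3.9997930001552504
1.2 [395. 401.] 7.010573364194997 3.4626424782506433
1.33 [395. 369.] 12.84492807992139 2.170214201672678
1.45 [395. 340.] 18.04026936317438 0.3148754140209178
1.6 [394. 303.] 24.161152542206803 -2.8561791871026756
```

View pics/c22.png

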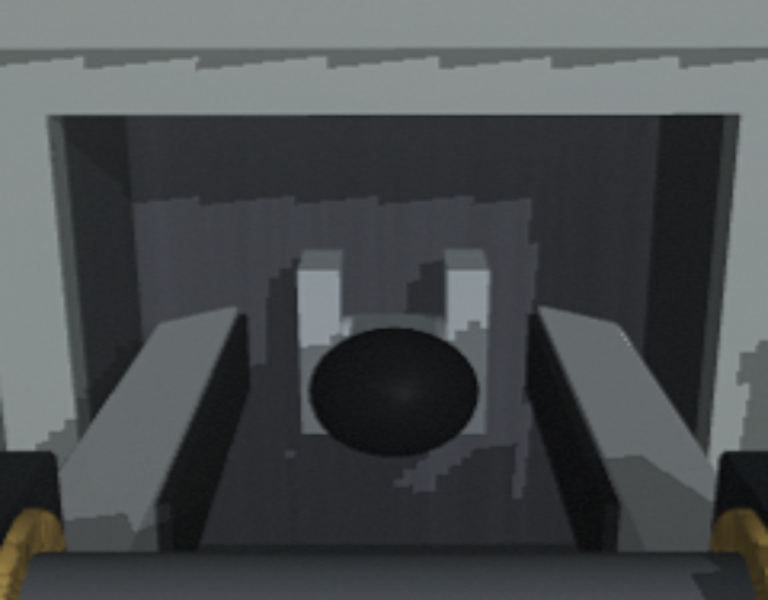

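```bash
python3 -m creep '[[0.5,-2,-3,0,0,0,140],[0.5,-2,-3,0,0,0,180],[0.5,-2,-3,0,0,0,225],[0.5,-2,-3,0,0,0,225],[0.5,-2,-3,0,0,0,225]]';python3 -m creep '[[0,0.8,3.5,0,0,0,225],[0,2,7.5,0,0,0,225],[0,4.9,13.8,0,0,0,225],[0,4.9,13.8,0,0,0,225]]';python3 - <<'E'
from h import *
s=shot("wrist","w23.png");st()
cv2.imwrite("pics/c23.png",cv2.resize(s["color"][150:400,200:440],None,fx=3.2,fy=2.4))
c=np.array([.5373,.1765,.115]);S,Y,N=frame(7.1);p,R=pose();q=p-c; print("TCP syn",(np.array([q@S,q@Y,q@N])*1000).round(1))
for th in(1.2,1.33,1.45,1.6):
    f=th-1.047; K=c+.001*S-.042*N+.046*(np.cos(f)*N+np.sin(f)*Y); print(th,((proj(s,K)-[200,150])*[3.2,2.4]).round(0),46*np.sin(f),-42+46*np.cos(f))
E
```

```text
time: 20.68
tool_pos: [0.5554, 0.1879, 0.0834]
ee_rot: [-1.571, -0.522, 0.123]
wrist_force: [-1.3, -0.1, 1.1]
width: 0.0224
time: 21.18
tool_pos: [0.5562, 0.2028, 0.0789]
ee_rot: [-1.57, -0.522, 0.124]
wrist_force: [-1.4, 0.7, 0.8]
width: 0.0224
t 21.23 tcp [0.5562 0.2028 0.0789] F [-0.6 -0.3  1. ] w 0.0225 q [ 0.31 -0.15  1.9  -0.12  0.88  0.24]
TCP syn [  1.   23.7 -42.2]
1.2 [388. 468.] 7.010573364194997 3.4626424782506433
1.33 [388. 437.] 12.84492807992139 2.170214201672678
1.45 [388. 408.] 18.04026936317438 0.3148754140209178
1.6 [388. 371.] 24.161152542206803 -2.8561791871026756
```

View pics/c23.png

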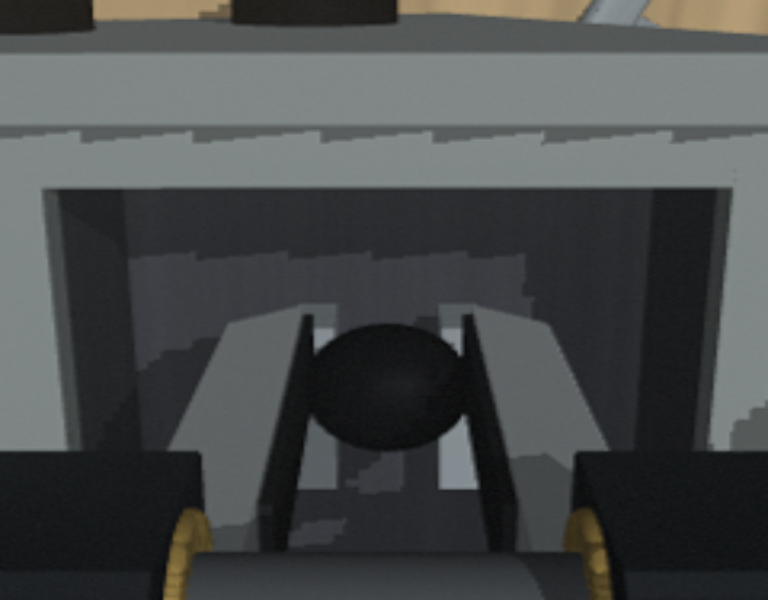

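```bash
python3 -m creep '[[0,1.9,3,0,0,0,225],[0,4,6,0,0,0,225],[0,8.5,11.3,0,0,0,225],[0,8.5,11.3,0,0,0,225]]';python3 - <<'E'
from h import *
s=shot("wrist","w24.png");st()
cv2.imwrite("pics/c24.png",cv2.resize(s["color"][150:400,200:440],None,fx=3.2,fy=2.4))
c=np.array([.5373,.1765,.115]);S,Y,N=frame(7.1);p,R=pose();q=p-c; print("TCP syn",(np.array([q@S,q@Y,q@N])*1000).round(1))
for th in(1.6,1.7,1.8,1.9):
    f=th-1.047; K=c+.001*S-.042*N+.046*(np.cos(f)*N+np.sin(f)*Y); print(th,((proj(s,K)-[200,150])*[3.2,2.4]).round(0),46*np.sin(f),-42+46*np.cos(f))
E
```

```text
time: 21.72
tool_pos: [0.559, 0.2145, 0.0715]
ee_rot: [-1.57, -0.522, 0.123]
wrist_force: [-1.4, 1.6, 1.7]
width: 0.0224
t 21.77 tcp [0.559  0.2145 0.0716] F [-1.8  2.3  2. ] w 0.0227 q [ 0.34 -0.12  1.9  -0.14  0.86  0.28]
TCP syn [  1.   35.  -50.7]
1.6 [388. 446.] 24.161152542206803 -2.8561791871026756
1.7 [388. 421.] 27.948308789776288 -5.463825654684186
1.8 [388. 397.] 31.456214774400934 -8.436529499070566
1.9 [388. 374.] 34.649820659041914 -11.744588446093942
```

View pics/c24.png

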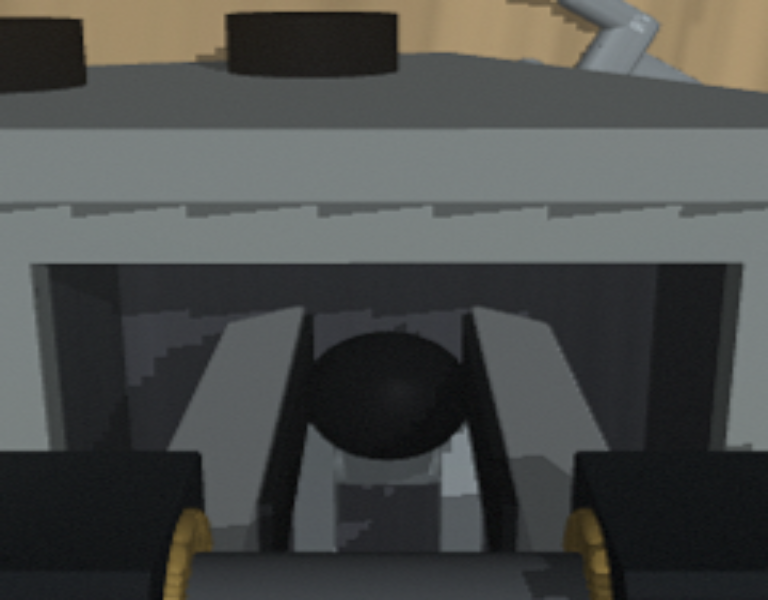

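```bash
python3 -m creep '[[0,2.5,3,0,0,0,225],[0,5.5,6,0,0,0,225],[0,9,8.5,0,0,0,225],[0,9.5,9.5,0,0,0,225],[0,9.5,9.5,0,0,0,225]]';python3 - <<'E'
from h import *
s=shot("wrist","w25.png");st()
cv2.imwrite("pics/c25.png",cv2.resize(s["color"][150:400,200:440],None,fx=3.2,fy=2.4))
c=np.array([.5373,.1765,.115]);S,Y,N=frame(7.1);p,R=pose();q=p-c; print("TCP syn",(np.array([q@S,q@Y,q@N])*1000).round(1))
for th in(1.8,1.9,2.,2.094):
    f=th-1.047; K=c+.001*S-.042*N+.046*(np.cos(f)*N+np.sin(f)*Y); print(th,((proj(s,K)-[200,150])*[3.2,2.4]).round(0),46*np.sin(f),-42+46*np.cos(f))
E
```

```text
time: 22.4
tool_pos: [0.5628, 0.2233, 0.063]
ee_rot: [-1.572, -0.522, 0.124]
wrist_force: [0.4, -1.0, 0.3]
width: 0.0222
t 22.45 tcp [0.5628 0.2232 0.0631] F [ 0.7 -2.2 -0.4] w 0.0226 q [ 0.36 -0.09  1.89 -0.16  0.84  0.31]
TCP syn [  1.   43.2 -60.5]
1.8 [388. 462.] 31.456214774400934 -8.436529499070566
1.9 [388. 437.] 34.649820659041914 -11.744588446093942
2.0 [388. 414.] 37.497216989365654 -15.354949464254574
2.094 [388. 394.] 39.832624119239846 -18.992130568534776
```

View pics/c25.png

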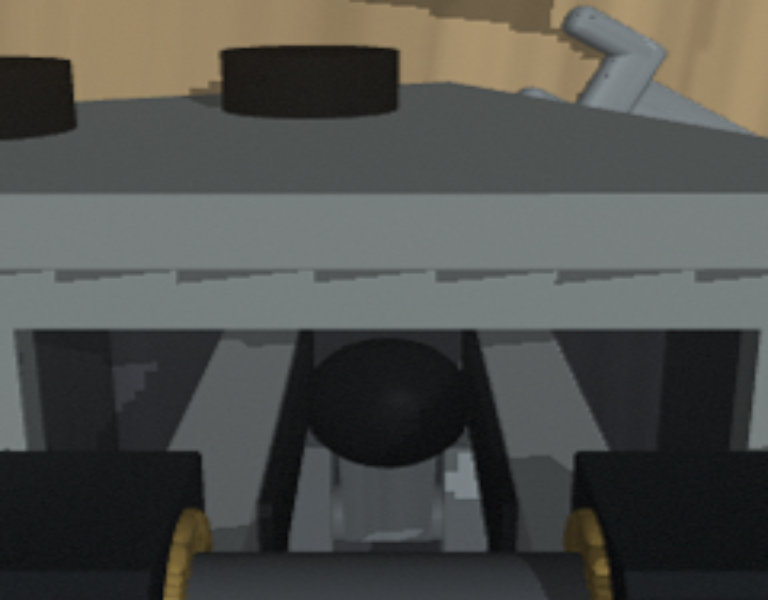

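```bash
python3 -m creep '[[0,1.5,1.5,0,0,0,225],[0,2.5,2,0,0,0,225],[0,2.5,2,0,0,0,225],[0,2.5,2,0,0,0,150],[0,2.5,2,0,0,0,140]]';python3 -m creep '[[0,0,0,0,0,0,140],[0,-25,-2,0,0,0,140],[0,-75,-5,0,0,0,140],[0,-130,-10,0,0,0,140],[0,-170,-10,0,0,0,140]]';python3 - <<'E'
from h import *
robot.snapshot("scene");robot.snapshot("scene")
s=shot("wrist","w26.png");st()
c=np.array([.5373,.1765,.115]);S,Y,N=frame(7.1)
for d in robot.landmark_of("lever_grip","wrist")[:2]:
    q=np.array(d["point"])-c; print(round(d["p"],2),(np.array([q@S,q@Y,q@N])*1000).round(1))
for th in(1.8,1.9,2.,2.094):
    f=th-1.047; K=c+.001*S-.042*N+.046*(np.cos(f)*N+np.sin(f)*Y); print(th,((proj(s,K)-[180,100])*[2.8,2]).round(0))
cv2.imwrite("pics/c26.png",cv2.resize(s["color"][100:400,180:460],None,fx=2.8,fy=2))
E
```

```text
time: 23.08
tool_pos: [0.5635, 0.2266, 0.0613]
ee_rot: [-1.569, -0.522, 0.123]
wrist_force: [0.2, -0.0, -0.9]
width: 0.0387
time: 23.7
tool_pos: [0.4802, 0.2057, 0.2116]
ee_rot: [-1.569, -0.525, 0.123]
wrist_force: [1.2, 0.0, 0.2]
width: 0.0422
t 23.85 tcp [0.4815 0.2064 0.2122] F [ 0.6  0.3 -0.3] w 0.0426 q [ 0.39 -0.38  1.82 -0.14  1.2   0.29]
0.68 [  1.9  39.7 -20.4]
1.8 [374. 268.]
1.9 [374. 259.]
2.0 [374. 251.]
2.094 [374. 244.]
```

View pics/c26.png

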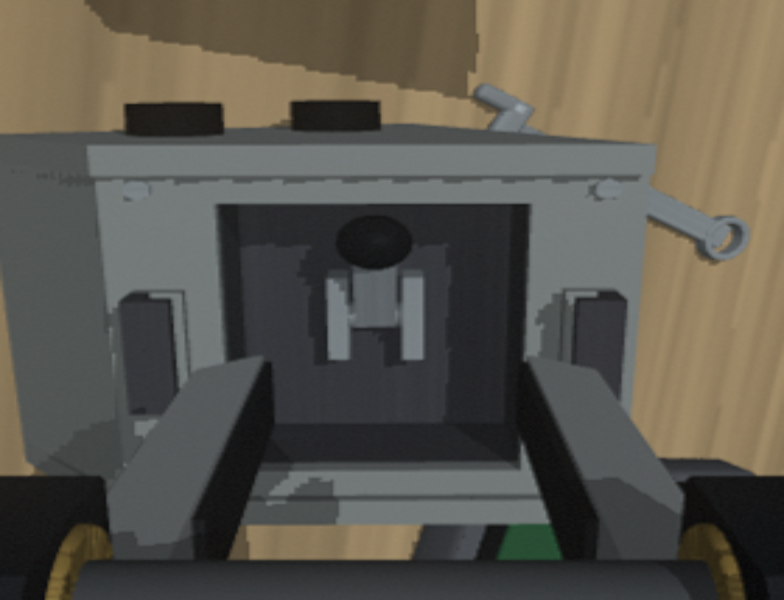

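```bash
python3 -m creep '[[0,-20,0,0,0,0,140],[0,-40,0,0,0,0,140],[0,-40,0,0,0,0,140],[0,-40,0,0,0,0,140]]';python3 - <<'E'
from h import *
s=shot("scene","s12.png");st()
for c in("scene","top"):
  robot.snapshot(c)
  for n in("cover","meter","wrench","grease_jar"):
    for d in robot.landmark_of(n,c)[:2]: print(c,n,np.round(d["point"],3),round(d["p"],2))
E
```

```text
time: 24.4
tool_pos: [0.4606, 0.2028, 0.2406]
ee_rot: [-1.572, -0.518, 0.124]
wrist_force: [0.3, -0.8, -0.2]
width: 0.0424
t 24.45 tcp [0.4606 0.2028 0.2407] F [-0.  -0.5 -0.7] w 0.0422 q [ 0.41 -0.43  1.78 -0.15  1.29  0.29]
scene cover [0.286 0.24  0.046] 0.92
scene meter [0.738 0.009 0.002] 0.61
scene wrench [ 0.725  0.243 -0.001] 0.9
scene wrench [0.558 0.184 0.079] 0.6
scene grease_jar [ 0.731 -0.235 -0.004] 0.76
top cover [ 0.452 -0.188  0.006] 0.82
top meter [ 0.52  -0.198  0.016] 0.73
top meter [ 0.74   0.007 -0.   ] 0.57
top wrench [0.726 0.241 0.003] 0.84
```

View pics/s12.png

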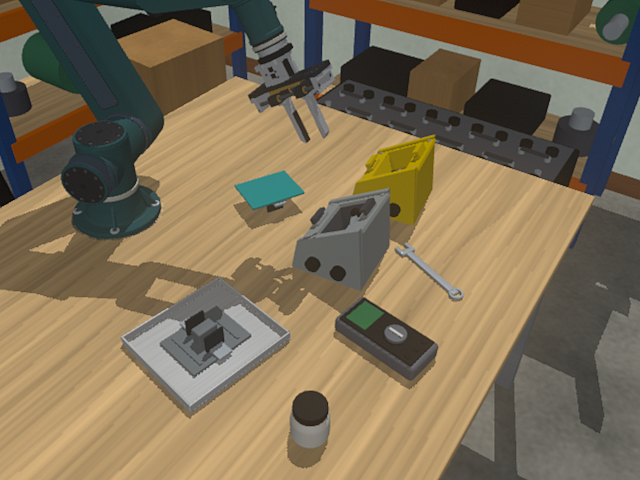

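The cover lies flat in the tray, and the bystanders are where they were. The gripper is clear of everything.

```bash
python3 -c "
from bench import robot
print(robot.close_job())"
```

```text
the job is handed in; nothing more can be done
None
```

The cover is off and lying in the tray, and the lever is over to the left. I handed the job in at about 24.6 s of the 67 s; it returned no verdict.

**What I did:**
- **Cover:** I pinched both buttons in (47 mm across the paddles), lifted the cover square to the slope and set it down in the tray. The force reading rose by about 10 N at touchdown, then I let go.
- **Lever:** I gripped the knob and swung it over to its left stop. It slipped once, about halfway, so I re-centred, gripped it again and finished. Then I let go and backed away.

**What the last checks showed:**
- **Lever:** about 2.09 rad by projecting the knob's position into the wrist picture, and the network's reading agreed. It needs more than 1.9.
- **Cover:** flat and right way up in the pictures. The top camera put it at (0.452, -0.188), about 3 mm from the tray's centre.
- **Meter, wrench and jar:** within about 7 mm of where they started, which is close to the networks' error.
- **Robot:** touching nothing, with the force reading near zero.

**What disagreed:**
- **Fingertips:** in the pictures they sat about 30 mm behind the reported TCP, not at it, so I set all depths from the pictures.
- **Cover and meter detections:** in the last scene picture the network found only the turquoise look-alike cover. The top camera also gave one false meter reading at the tray.
- **Jar:** the last top picture did not report it, so its final check rests on the scene camera alone.

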